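# Fit the drive wheel to the tracked robot's bare axle

### The arm

A 6-joint arm with a two-finger parallel gripper is mounted at the origin on the work surface. World frame = base frame: x ahead of the robot, y to its left, z up, the work surface at z = 0. Lengths are in m, angles in rad, forces in N, time in s.
With the tool pointing down it reaches from about 0.3 to 0.875 m from the base axis. Payload 6.4 kg.
Tool frame: the origin (TCP) lies at the very end of the fingers, on their centre line; the grasp point (between the pads) lies 19 mm behind it (ctrl.tcp_to_grasp is the distance from the TCP to the grasp point, in m); z points along the fingers, y is the direction in which the jaws open and shut (so a half turn about z gives the same grasp; the last joint's range is limited). The gripper opens to 85 mm and grips with 20 to 120 N. Pads are 22 mm wide; open, the fingers measure 114 mm over their backs; the gripper's body (76 mm by 85 mm) begins 54 mm behind the grasp point. The pads swing forward as they close: fully open they stand 13 mm farther back than shut.
Start: joints at [0.98, 0.181, 1.607, -0, 1.354, -0.206], TCP at [0.216, 0.533, 0.198] pointing down, gripper open.
Joint ranges: [-2.99, 2.99], [-0.89, 2.07], [0.3, 2.58], [-1.14, 4.28], [0, 2.63], [-3.12, 3.12]. Speed limits (rad/s): [2.57, 2.57, 3.01, 3.14, 3.14, 3.14].

### API

Orientations are given as a unit quaternion [w, x, y, z].
In Python, from bench import ctrl gives the robot as it stands. The module is installed in compiled form; this text tells all that it offers.
- The arm moves only by the tool drive_tool, never from a script. Its argument "deltas" is a list of rows, each an object with "slide": the shift along the tool's x, y, z as a fraction of full scale, a list of three; "delta_rot": the turn, a rotation vector about the tool's x, y, z as a fraction of full scale, a list of three; "hand": the opening, from 0 (shut) to 1 (fully open). In form: [{"slide": [tx, ty, tz], "delta_rot": [wx, wy, wz], "hand": hand}, ...]. A call has exactly 5 rows; each row shifts and turns the commanded pose from where the row before left it, along the tool's axes as they then stand; what a row does not reach is not made up. Full scale, the value 1, is 50 mm for a shift and 180 degrees for a turn. A row lasts 1/8 s, in which the tool goes at most 62.5 mm and 10.7 degrees, less where a joint would pass 70% of its speed; a pose out of reach is approached as far as the arm can. A call with a number of a shift or a turn outside -1 to 1 is refused whole. A call with a gripper value outside its range is refused whole. The fingers move at their own pace and stop on an object; the grip force is fixed at half the most. Time passes only in rows, so rows that do not move let the fingers close, or fill a call up. It gives the time, the measured TCP pose, the force and the opening at its end, in the units of the state.
- ctrl.get_obs(): the state, without advancing time (a new reading comes with each control period).
- ctrl.camera(name): name is "scene" or "top"; returns a dict with "frame" (480x640x3 uint8, red, green, blue), "mtx" (3x3 intrinsics, pixels), "dist" ([k1, k2, p1, p2, k3] as OpenCV has them; the pictures are not rectified), "R" (3x3) and "t" (3): a world point X has camera coordinates R X + t. Camera axes: x right, y down, z forward; pixel columns grow to the right and rows downward; lengths in m; the calibration is good to about 2 mm. A picture is of the moment at which its call begins. There is no depth.
- ctrl.hand_in(): hands the job in, once; it reports no verdict.
The state is a dict: "time_s": time; "q": joint angles; "dq": joint speeds; "joint_efforts": joint torques, N m; "eef_pos": TCP position; "eef_rot": TCP orientation; "wrist_force": force on the tool from outside, world axes, zero at the start; "torque": the same for the moment, N m; "opening": opening from 0.0 (shut) to 1.0 (fully open).
Only numpy, scipy, OpenCV 4.12 (cv2) and the standard library are available. Lean on these libraries where they do the work, as an engineer would, in place of code of your own. Each camera call takes 0.05 s, during which the arm holds its last target.

### The job

Put the missing wheel on the robot chassis: slide the square aluminium spacer onto the bare axle first, then the wheel, then the black end cap over the axle's tip with its open end first. Press each one fully home against what is behind it with a firm, steady push of about 10 N before letting it go, and never push harder than 20 N; leave the other things on the bench alone.

Things in the scene. Friction and masses are not known exactly. Their poses are not given: they have to be found in the camera images.
- chassis: Fixed robot chassis: 270 (its x) x 130 (its y) mm, deck top 94 mm above the bench, clear box on the deck towards +x (top 116 mm). Origin on the bench under its centre, y towards the side with the bare axle, which leaves the side plate at x = -65 mm, 75 mm up, level, along +y. At x = +85 mm sits a finished wheel with its cap, 60 mm across; it stays as it is.
- bearing: Aluminium housing, 32 mm across, at the root of the bare axle. Origin on the axle's centre line at the housing's outer face, 75 mm up; y outwards along the axle (12 mm thick, ends at y = 89 mm), z up. On the axle is clamped a dark stop collar, 24 mm across: its outer face stands anywhere from y = 12 to 26 mm, set by hand, not reported; it must be felt. It does not slip.
- axle_tip (a point): Tip of the greased axle, on its centre line, 89 mm out from the bearing face; the last 7 mm taper to 5 mm. Axes as the bearing's. Under it sits a sprung steel catch, up to 3 mm below the axle's underside 16 mm from the tip; it folds away. Spacer and wheel pass or brush it; the cap rides over it from 9 mm on until home with up to about 6 N of drag, and is then held.
- spacer_center (a point): Spacer: aluminium block 44 x 44 mm, 20 mm long along its y, with a 16 mm bore through it along y (level), standing on a flat side; both ends alike, about 60 g. The point is its centre, 22 mm above its underside; z up. When home against the stop collar, the centre is 10 mm beyond the collar's face.
- wheel_center (a point): Wheel: white hub with a black tyre, 60 mm across, 24 mm wide along its y, with a 16 mm bore through it along y (level); both sides alike, about 80 g. The point is its centre. It stands upright in the wheel rest, 36 mm above the bench. When home its centre is 22 mm beyond the spacer's.
- cap_center (a point): End cap: black block 44 x 44 mm, 40 mm long along its y, with a 13.5 mm blind bore (35 mm deep, 2 mm chamfer) open on its -y side; a low round boss (3 mm) marks the closed +y side. Stands on a flat side, about 70 g. The point is the block's centre, 22 mm above its underside; z up. When home its centre is 32 mm beyond the wheel's.
- spacer: The same spacer; origin at the centre of its underside.
- wheel: The same wheel; origin at the bottom of its tyre as built, 30 mm below its centre; it turns with the wheel.
- cap: The same end cap; origin at the centre of its underside.
- rest: Low grey rest under the wheel, fixed: 48 x 50 mm, 10 mm high, two ribs along its y at x = -16 and +16 mm that carry the tyre. Origin at the centre of its underside.
- screwdriver: Bystander: black-handled screwdriver lying flat along its x; the origin is on the bench under it.
- glue: Bystander: small white bottle with a red cap, 44 mm across, 90 mm tall; origin at the centre of its underside.
- solder: Bystander: steel-grey reel of solder lying flat, 54 mm across, 36 mm tall; origin at the centre of its underside.
Mind the look-alikes: they are no part of the job. What is meant by the spacer is not green, purple or red, and is the larger of those in its own colour.

How it is judged:
By the outcome, as a careful person would: the job done as asked, in the order asked, and still so for the second after the job is handed in, with the robot touching nothing.
It also fails if it takes over 72 s, if anything falls off the work surface, if the arm or the gripper's body presses on something with over 40 N, if the wrist force passes 120 N, or if a joint passes its speed limit or range.

## Working session

There is one attempt and no reset: what is moved stays moved. The work goes in short steps, Python scripts to look and compute and a tool call to move; the robot and the scene stay as the last step left them, time stands still between calls to the robot, and variables do not carry over. Pictures are saved under pics/ and viewed, and the job is handed in when it is done.

Besides the shell and the picture viewer there is one more tool, called after "Request:" by a JSON object that holds its "name" and its "arguments", one argument or row to a line. drive_tool: Moves the arm, as the interface text tells. Its arguments: {"type":"object","properties":{"deltas":{"type":"array","items":{"type":"object","properties":{"slide":{"type":"array","items":{"type":"number"}},"delta_rot":{"type":"array","items":{"type":"number"}},"hand":{"type":"number"}}}}},"required":["deltas"]}

```bash
mkdir -p pics
python3 - <<'E'
from bench import ctrl
import cv2,numpy as np,pickle
o=ctrl.get_obs();print(o, ctrl.tcp_to_grasp)
d={}
for n in("scene","top"):
    c=ctrl.camera(n);d[n]=c
    cv2.imwrite(f"pics/{n}0.png",c["frame"][:,:,::-1]);print(n,c["mtx"],c["dist"],c["R"],c["t"])
pickle.dump(d,open("cam0.pkl","wb"))
E
ls
```

```text
{'time_s': 0.0, 'q': array([ 9.79708663e-01,  1.81522626e-01,  1.60800536e+00,  1.54981919e-05,
        1.35377657e+00, -2.06285815e-01]), 'dq': array([-1.09200822e-03,  9.98779816e-05,  5.39472917e-04, -1.08507672e-04,
       -1.50517199e-03, -6.31901384e-04]), 'joint_efforts': array([ 1.02590599e-03, -4.44878912e+01, -3.51331508e+01, -2.26815719e-04,
        9.17830010e-03,  8.41152939e-06]), 'eef_pos': array([0.2154717 , 0.5324564 , 0.19669582]), 'eef_rot': array([-3.39260322e-04,  1.91217641e-01,  9.81547289e-01, -7.85884001e-04]), 'wrist_force': array([ 0.55371529, -0.09198989, -0.17698059]), 'torque': array([-0.02109722, -0.02788103,  0.02040981]), 'opening': 0.9968494799067835} 0.0187
scene [[466.46885691   0.         326.49469923]
 [  0.         466.46885691 240.69721767]
 [  0.           0.           1.        ]] [-0.09849875  0.          0.          0.          0.        ] [[ 0.41998225  0.9072465  -0.02277499]
 [ 0.47137859 -0.23951779 -0.84878351]
 [-0.77551088  0.34573837 -0.5282498 ]] [-0.29082996 -0.20324978  1.32118249]
top [[552.59428849   0.         324.53196453]
 [  0.         552.59428849 239.1867766 ]
 [  0.           0.           1.        ]] [-0.15344735  0.          0.          0.          0.        ] [[ 0.0134868  -0.99975663  0.01745794]
 [-0.99585289 -0.01500107 -0.08973289]
 [ 0.08997294 -0.01617534 -0.99581285]] [0.02236693 0.62041483 1.17244932]
cam0.pkl
pics
```

View pics/scene0.png

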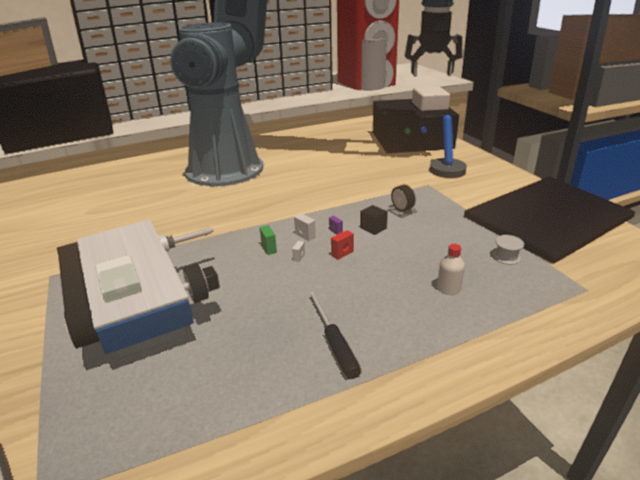

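View pics/top0.png

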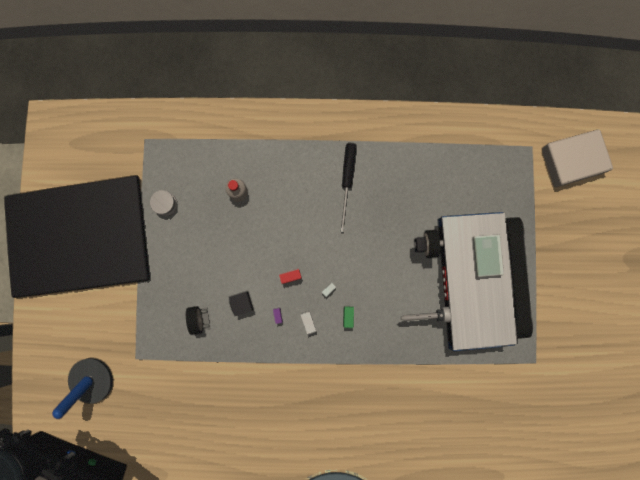

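The scene picture shows the larger aluminium block at about (305,227), the black cap at (374,219), the wheel at (402,198) and the axle tip at about (212,232). In the top picture they are at (309,324), (241,304), (195,320) and (402,320). I'll enlarge both.

Run:
```python
import cv2,pickle
d=pickle.load(open("cam0.pkl","rb"))
def crop(n,x,y,w,h,s,f):
    im=d[n]["frame"][y:y+h,x:x+w,::-1]
    cv2.imwrite(f,cv2.resize(im,None,fx=s,fy=s,interpolation=cv2.INTER_CUBIC))
crop("top",170,270,200,75,4,"pics/t_a.png")
crop("top",380,200,160,160,4,"pics/t_b.png")
crop("scene",250,170,190,100,4,"pics/s_a.png")
crop("scene",50,200,190,150,4,"pics/s_b.png")
```

```text
(no output)
```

View pics/t_a.png

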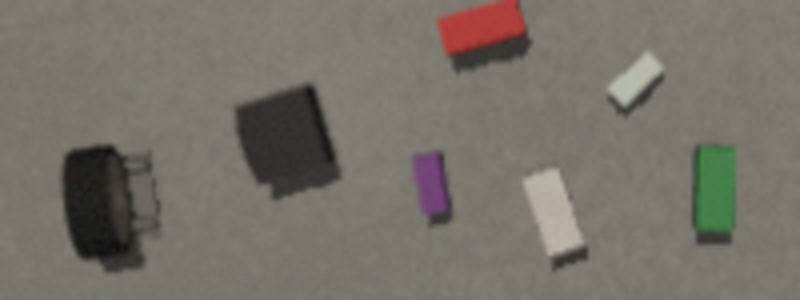

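View pics/t_b.png

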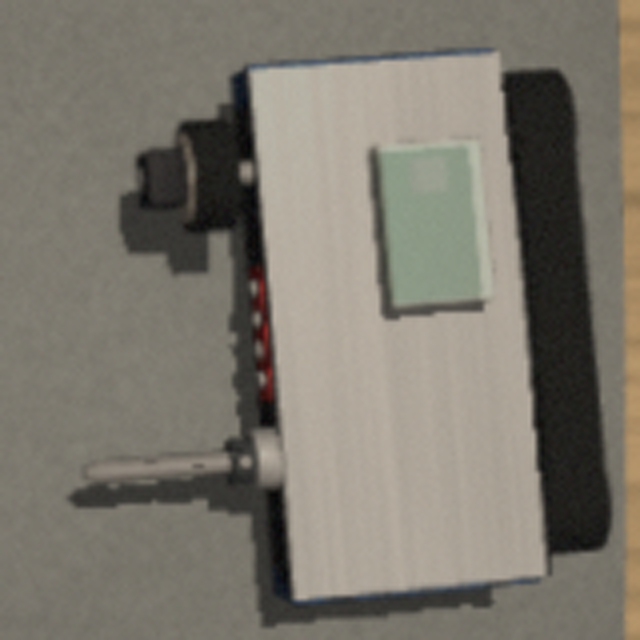

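View pics/s_a.png

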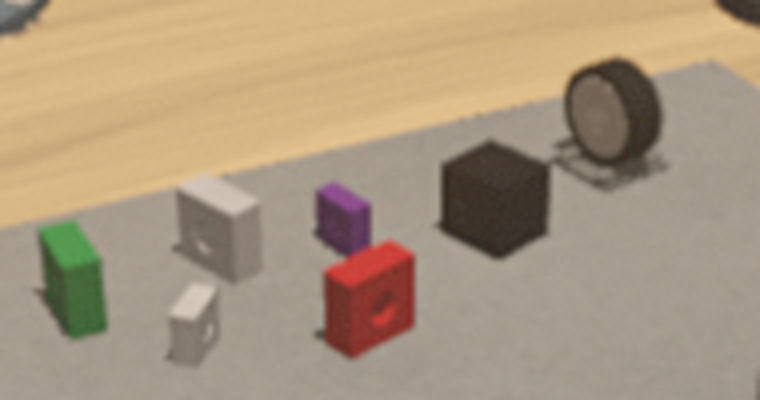

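View pics/s_b.png

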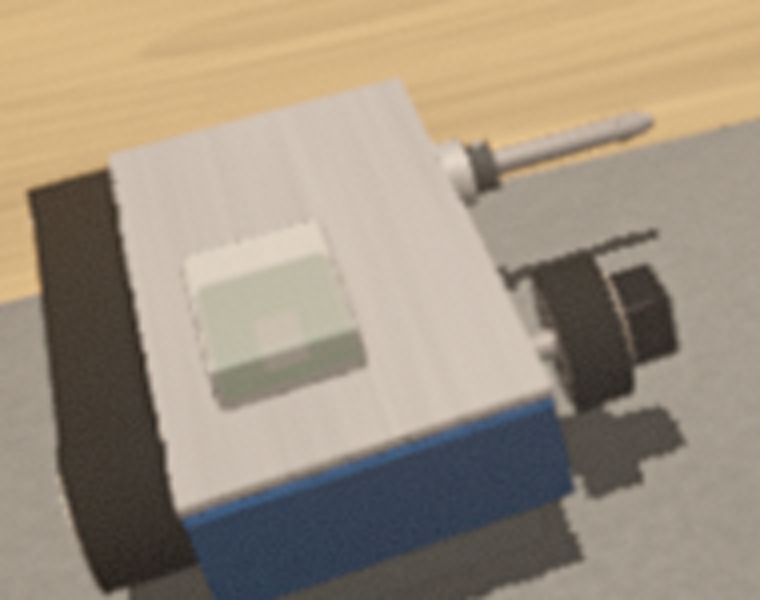

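```bash
cat > h.py <<'E'
import cv2,pickle,numpy as np
d=pickle.load(open("cam0.pkl","rb"))
def ray(c,uv):
    p=cv2.undistortPoints(np.array([[uv]],float),c["mtx"],c["dist"])[0,0]
    R,t=c["R"],c["t"]; return -R.T@t, R.T@np.array([p[0],p[1],1.])
def onz(c,uv,z):
    o,r=ray(c,uv); return o+r*(z-o[2])/r[2]
def proj(c,X):
    X=np.atleast_2d(X).astype(float)
    return cv2.projectPoints(X,cv2.Rodrigues(c["R"])[0],c["t"],c["mtx"],c["dist"])[0][:,0]
def tri(uvs):
    A=np.zeros((3,3));b=np.zeros(3)
    for c,uv in uvs:
        o,r=ray(c,uv);r/=np.linalg.norm(r);P=np.eye(3)-np.outer(r,r);A+=P;b+=P@o
    X=np.linalg.solve(A,b)
    return X,[proj(c,X)[0]-uv for c,uv in uvs]
E
python3 - <<'E'
from h import *
for n in d: print(n,-d[n]["R"].T@d[n]["t"])
def crop(n,x,y,w,h,s,f,g):
    im=d[n]["frame"][y:y+h,x:x+w,::-1].astype(float)
    im=np.clip(im*g,0,255).astype(np.uint8)
    cv2.imwrite(f,cv2.resize(im,None,fx=s,fy=s,interpolation=cv2.INTER_CUBIC))
crop("top",180,285,80,55,10,"pics/t_c.png",3)
crop("scene",350,175,80,60,10,"pics/s_c.png",3)
t,s=d["top"],d["scene"]
T=lambda u,v:(170+u/4,270+v/4)
print("spacer top corners")
for uv in [(523,179),(556,167),(587,243),(553,257)]: print(onz(t,T(*uv),.044))
B=lambda u,v:(380+u/4,200+v/4)
S=lambda u,v:(50+u/4,200+v/4)
print("deck corners")
for uv in [(248,67),(498,50),(548,576),(294,600)]: print(onz(t,B(*uv),.094))
print("deck scene")
for uv in [(110,155),(398,80),(552,390),(185,515)]: print(onz(s,S(*uv),.094))
print("tip",onz(t,B(84,471),.075),onz(s,S(652,121),.075),tri([(t,B(84,471)),(s,S(652,121))]))
print("brg",onz(t,B(245,459),.075))
E
```

```text
scene [ 1.24254242 -0.24161096  0.51877567]
top [0.51205153 0.05063313 1.22282123]
spacer top corners
[0.4568791  0.07976293 0.044     ]
[0.46347629 0.06235941 0.044     ]
[0.42350874 0.04534884 0.044     ]
[0.41587159 0.06324906 0.044     ]
deck corners
[ 0.66462247 -0.21163841  0.094     ]
[ 0.67626173 -0.34648903  0.094     ]
[ 0.4010565  -0.37127254  0.094     ]
[ 0.38958624 -0.23561807  0.094     ]
deck scene
[ 0.4058689  -0.36802409  0.094     ]
[ 0.39653154 -0.23533593  0.094     ]
[ 0.670045   -0.21168927  0.094     ]
[ 0.68337505 -0.34261912  0.094     ]
tip [ 0.45432804 -0.12905287  0.075     ] [ 0.45913893 -0.12785852  0.075     ] (array([ 0.45448182, -0.12830286,  0.07269213]), [array([-0.52851898, -0.13343423]), array([-0.60069884, -0.01219558])])
brg [ 0.46098592 -0.21393368  0.075     ]
```

```bash
sleep 0
```

```text
(no output)
```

View pics/t_c.png

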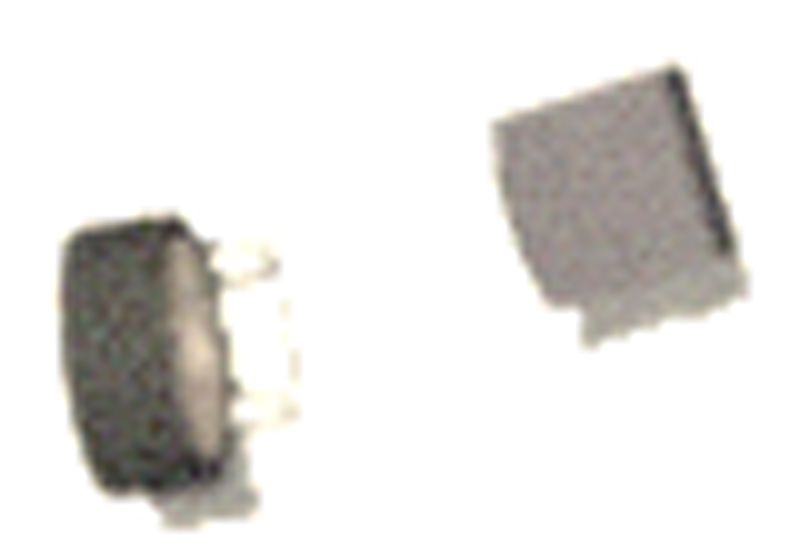

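View pics/s_c.png

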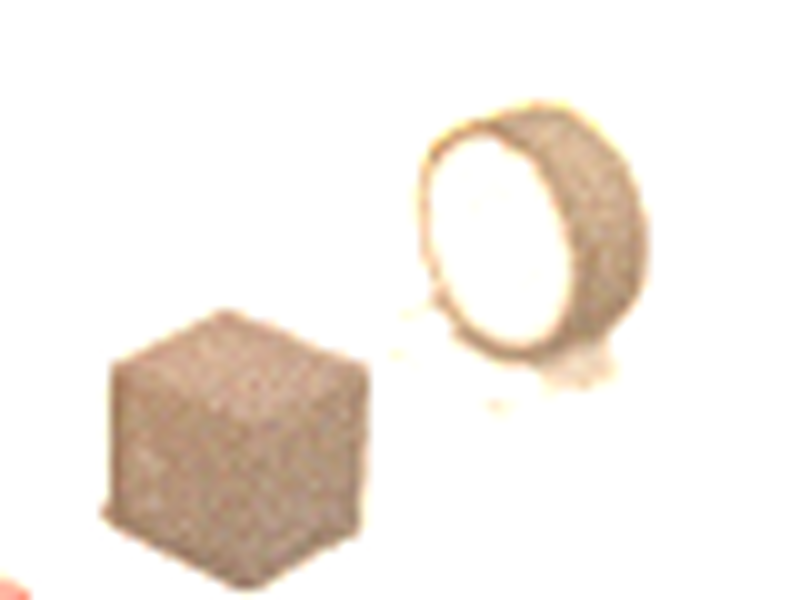

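Run:
```python
from h import *
def crop(n,x,y,w,h,s,f,lo,hi):
    im=d[n]["frame"][y:y+h,x:x+w,::-1].astype(float).mean(2)
    im=np.clip((im-lo)/(hi-lo)*255,0,255).astype(np.uint8)
    cv2.imwrite(f,cv2.resize(im,None,fx=s,fy=s,interpolation=cv2.INTER_CUBIC))
crop("top",224,286,36,36,16,"pics/t_d.png",10,70)
crop("scene",355,202,36,36,16,"pics/s_d.png",25,70)
```

```text
(no output)
```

View pics/t_d.png

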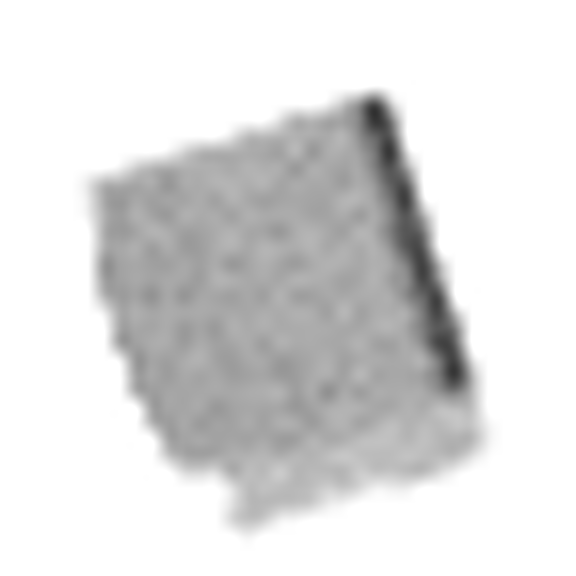

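View pics/s_d.png

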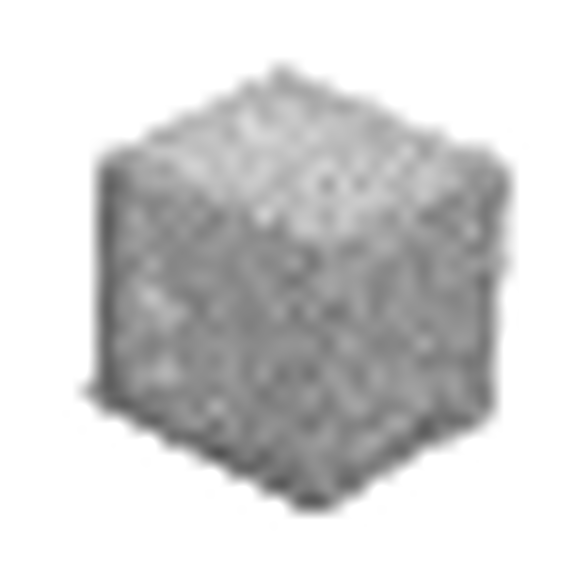

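In the cap crops, the left (+y) edge in the top view bulges by about 1.5 px. That is the boss, so the open side faces right, towards the chassis. I'll fit model outlines and check them in both cameras.

```bash
cat >> h.py <<'E'
def Rz(a): a=np.radians(a);return np.array([[np.cos(a),-np.sin(a),0],[np.sin(a),np.cos(a),0],[0,0,1]])
def boxpts(hx,hy,z0,z1):
    c=[(-hx,-hy),(hx,-hy),(hx,hy),(-hx,hy)]
    return [[(*p,z0) for p in c+c[:1]],[(*p,z1) for p in c+c[:1]]]
def circ(r,y,zc,n=40): 
    a=np.linspace(0,2*np.pi,n);return [(r*np.cos(t),y,zc+r*np.sin(t)) for t in a]
def models(P):
    L=[]
    for k,(x,y,yaw) in P.items():
        if k=="spacer": C=boxpts(.022,.010,0,.044)+[circ(.008,-.01,.022)]
        if k=="cap": C=boxpts(.022,.020,0,.044)+[circ(.00875,-.02,.022)]
        if k=="wheel": C=[circ(.03,-.012,.036),circ(.03,.012,.036)]
        if k=="chassis": C=boxpts(.135,.065,.094,.094)[:1]+[[(-.065,.077,.075),(-.065,.166,.075)],circ(.016,.077,.075)]
        if k=="chassis": C[-1]=[(p[0]-.065,p[1],p[2]) for p in C[-1]]
        L+=[(np.array(c)@Rz(yaw).T)+[x,y,0] for c in C]
    return L
def overlay(c,P,x,y,w,h,s,f,gain=1.5):
    im=np.clip(c["frame"][y:y+h,x:x+w,::-1]*gain,0,255).astype(np.uint8)
    im=cv2.resize(im,None,fx=s,fy=s,interpolation=cv2.INTER_CUBIC)
    for l in models(P):
        p=(proj(c,l)-[x,y]+.5)*s-.5
        cv2.polylines(im,[np.round(p).astype(int)],False,(0,255,255),1)
    cv2.imwrite(f,im)
E
python3 - <<'E'
from h import *
t,s=d["top"],d["scene"]
D=lambda u,v:(224+u/16,286+v/16)
for uv in [(92,180),(358,105),(440,385),(180,465)]: print(onz(t,D(*uv),.044))
C=lambda u,v:(180+u/10,285+v/10)
for uv in [(68,235),(180,218),(215,485),(100,490),(141,357)]: print(onz(t,C(*uv),.036))
P=dict(spacer=(.44,.0627,22.3),cap=(.468,.207,16),wheel=(.435,.297,7.3),chassis=(.535,-.2905,5))
X=onz(t,C(141,357),.036);P["wheel"]=(X[0],X[1],7.3)
X=np.mean([onz(t,D(*uv),.044) for uv in [(92,180),(358,105),(440,385),(180,465)]],0);P["cap"]=(X[0],X[1],16)
print(P);pickle.dump(P,open("P.pkl","wb"))
overlay(t,P,180,270,150,75,5,"pics/o1.png");overlay(s,P,280,175,145,85,5,"pics/o2.png")
overlay(t,P,380,200,160,160,4,"pics/o3.png");overlay(s,P,50,200,190,150,4,"pics/o4.png")
E
```

```text
[0.49141087 0.23161402 0.044     ]
[0.50201598 0.19627819 0.044     ]
[0.46509219 0.18456677 0.044     ]
[0.45384436 0.21901348 0.044     ]
[0.46525156 0.32538908 0.036     ]
[0.46943909 0.30108279 0.036     ]
[0.41249595 0.29216098 0.036     ]
[0.41080653 0.31711342 0.036     ]
[0.4394876  0.30883949 0.036     ]
{'spacer': (0.44, 0.0627, 22.3), 'cap': (np.float64(0.478090847437457), np.float64(0.20786811607143674), 16), 'wheel': (np.float64(0.4394875981324006), np.float64(0.3088394871048757), 7.3), 'chassis': (0.535, -0.2905, 5)}
```

View pics/o1.png

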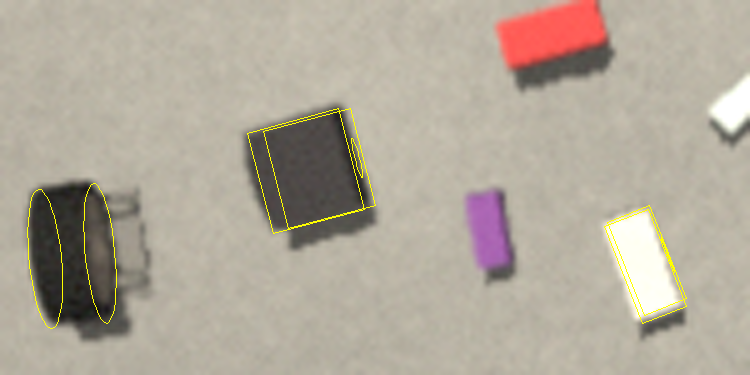

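View pics/o2.png

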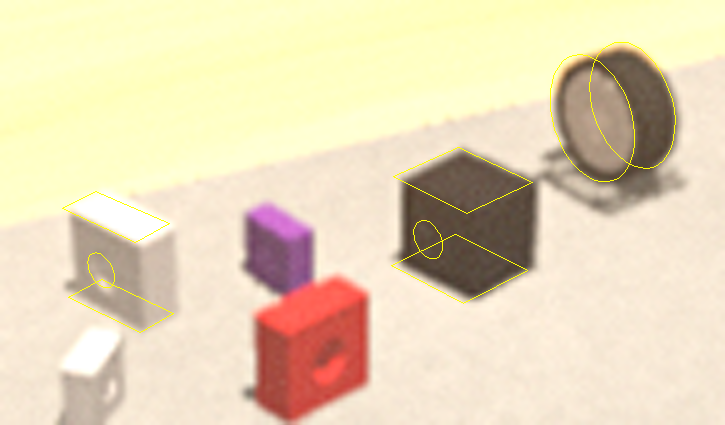

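View pics/o3.png

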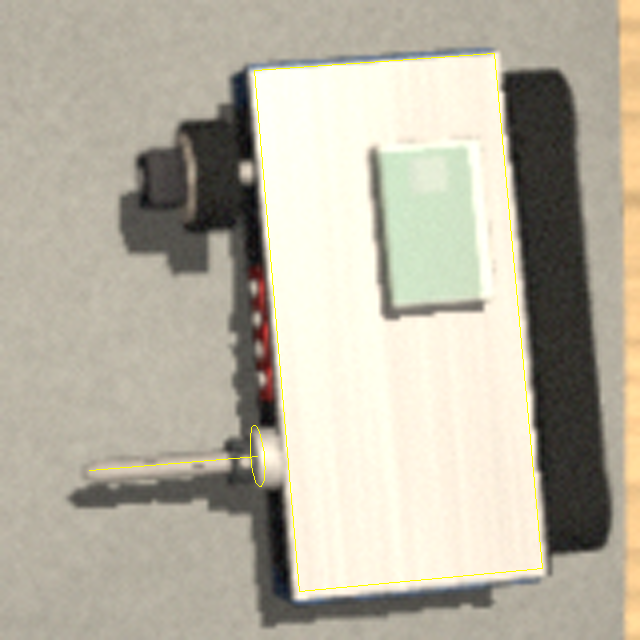

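View pics/o4.png

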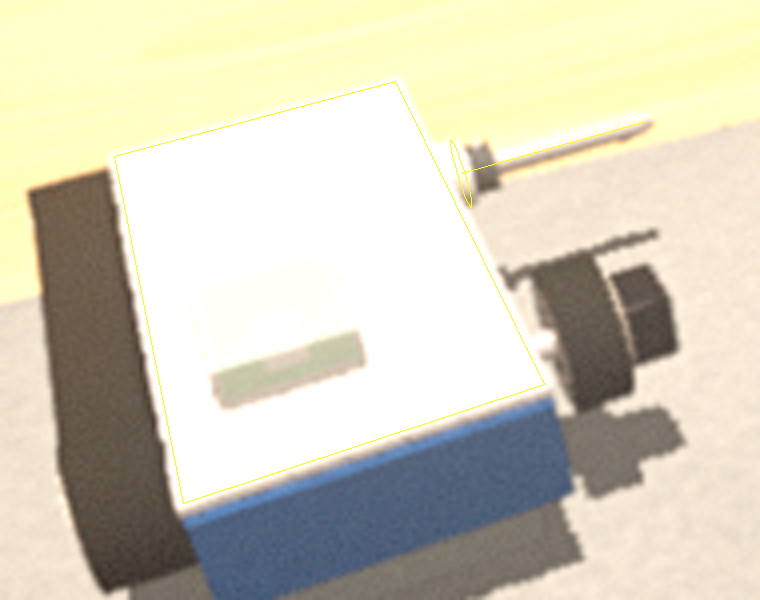

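```bash
cat > plan.py <<'E'
import sys,numpy as np,json
from scipy.spatial.transform import Rotation as Ro
from bench import ctrl
def state():
    o=ctrl.get_obs();q=o["eef_rot"];R=Ro.from_quat([q[1],q[2],q[3],q[0]])
    return o,np.array(o["eef_pos"]),R
def goalR(th):
    a=np.radians(th);y=np.array([np.cos(a),np.sin(a),0]);z=np.array([0,0,-1.]);return Ro.from_matrix(np.c_[np.cross(y,z),y,z])
def plan(x,y,z,th,n,hand):
    o,p,R=state();G=goalR(th);rv=(R.inv()*G).as_rotvec()
    print("t",o["time_s"],"rot deg",np.degrees(rv).round(2),"dist",np.round(np.array([x,y,z])-p,4))
    dp=(np.array([x,y,z])-p)/n; rows=[]
    for i in range(n):
        rows.append(dict(slide=[round(v,3) for v in (R.inv().apply(dp)/.05)],delta_rot=[round(v,4) for v in rv/n/np.pi],hand=hand)); R=R*Ro.from_rotvec(rv/n)
    for i in range(0,n,5): print(json.dumps(rows[i:i+5]))
if __name__=="__main__":
    a=sys.argv; plan(*map(float,a[1:5]),int(a[5]),float(a[6]))
E
python3 plan.py .44 .0627 .13 22.3 15 1
```

```text
t 0.1 rot deg [-9.000e-02  2.000e-02  4.565e+01] dist [ 0.2245 -0.4698 -0.0668]
[{"slide": [-0.513, -0.468, 0.09], "delta_rot": [-0.0, 0.0, 0.0169], "hand": 1.0}, {"slide": [-0.537, -0.44, 0.09], "delta_rot": [-0.0, 0.0, 0.0169], "hand": 1.0}, {"slide": [-0.559, -0.411, 0.089], "delta_rot": [-0.0, 0.0, 0.0169], "hand": 1.0}, {"slide": [-0.58, -0.381, 0.089], "delta_rot": [-0.0, 0.0, 0.0169], "hand": 1.0}, {"slide": [-0.6, -0.35, 0.089], "delta_rot": [-0.0, 0.0, 0.0169], "hand": 1.0}]
[{"slide": [-0.617, -0.317, 0.089], "delta_rot": [-0.0, 0.0, 0.0169], "hand": 1.0}, {"slide": [-0.633, -0.284, 0.089], "delta_rot": [-0.0, 0.0, 0.0169], "hand": 1.0}, {"slide": [-0.648, -0.25, 0.089], "delta_rot": [-0.0, 0.0, 0.0169], "hand": 1.0}, {"slide": [-0.66, -0.215, 0.089], "delta_rot": [-0.0, 0.0, 0.0169], "hand": 1.0}, {"slide": [-0.671, -0.18, 0.089], "delta_rot": [-0.0, 0.0, 0.0169], "hand": 1.0}]
[{"slide": [-0.679, -0.144, 0.089], "delta_rot": [-0.0, 0.0, 0.0169], "hand": 1.0}, {"slide": [-0.686, -0.108, 0.089], "delta_rot": [-0.0, 0.0, 0.0169], "hand": 1.0}, {"slide": [-0.691, -0.071, 0.089], "delta_rot": [-0.0, 0.0, 0.0169], "hand": 1.0}, {"slide": [-0.693, -0.034, 0.089], "delta_rot": [-0.0, 0.0, 0.0169], "hand": 1.0}, {"slide": [-0.694, 0.002, 0.089], "delta_rot": [-0.0, 0.0, 0.0169], "hand": 1.0}]
```

Request:
{"name": "drive_tool", "arguments": {
  "deltas": [
    {"slide": [-0.51,-0.47,0.09],"delta_rot": [0,0,0.017],"hand": 1},
    {"slide": [-0.54,-0.44,0.09],"delta_rot": [0,0,0.017],"hand": 1},
    {"slide": [-0.56,-0.41,0.09],"delta_rot": [0,0,0.017],"hand": 1},
    {"slide": [-0.58,-0.38,0.09],"delta_rot": [0,0,0.017],"hand": 1},
    {"slide": [-0.6,-0.35,0.09],"delta_rot": [0,0,0.017],"hand": 1}
  ]
}}

```text
time_s: 0.72
eef_pos: [0.2907, 0.3751, 0.1746]
eef_rot: [-0.0, 0.321, 0.947, -0.0]
wrist_force: [0.2, -1.2, 0.6]
opening: 1.0
```

Request:
{"name": "drive_tool", "arguments": {
  "deltas": [
    {"slide": [-0.62,-0.32,0.09],"delta_rot": [0,0,0.017],"hand": 1},
    {"slide": [-0.63,-0.28,0.09],"delta_rot": [0,0,0.017],"hand": 1},
    {"slide": [-0.65,-0.25,0.09],"delta_rot": [0,0,0.017],"hand": 1},
    {"slide": [-0.66,-0.22,0.09],"delta_rot": [0,0,0.017],"hand": 1},
    {"slide": [-0.67,-0.18,0.09],"delta_rot": [0,0,0.017],"hand": 1}
  ]
}}

```text
time_s: 1.35
eef_pos: [0.3651, 0.2183, 0.1522]
eef_rot: [-0.0, 0.444, 0.896, -0.0]
wrist_force: [-0.1, 1.1, -0.3]
opening: 0.999
```

Request:
{"name": "drive_tool", "arguments": {
  "deltas": [
    {"slide": [-0.68,-0.14,0.09],"delta_rot": [0,0,0.017],"hand": 1},
    {"slide": [-0.69,-0.11,0.09],"delta_rot": [0,0,0.017],"hand": 1},
    {"slide": [-0.69,-0.07,0.09],"delta_rot": [0,0,0.017],"hand": 1},
    {"slide": [-0.69,-0.03,0.09],"delta_rot": [0,0,0.017],"hand": 1},
    {"slide": [-0.69,0,0.09],"delta_rot": [0,0,0.017],"hand": 1}
  ]
}}

```text
time_s: 1.98
eef_pos: [0.4396, 0.0618, 0.1297]
eef_rot: [-0.0, 0.56, 0.829, -0.0]
wrist_force: [-0.4, 0.2, -0.1]
opening: 0.999
```

```bash
python3 plan.py .44 .0627 .006 22.3 5 1; python3 -c "
from bench import ctrl
import cv2
for n in('scene','top'):cv2.imwrite(f'pics/{n}1.png',ctrl.camera(n)['frame'][:,:,::-1])"
```

```text
t 1.975 rot deg [-0.02 -0.02 -0.36] dist [ 0.0004  0.0009 -0.1237]
[{"slide": [0.003, 0.003, 0.495], "delta_rot": [-0.0, -0.0, -0.0004], "hand": 1.0}, {"slide": [0.003, 0.003, 0.495], "delta_rot": [-0.0, -0.0, -0.0004], "hand": 1.0}, {"slide": [0.003, 0.003, 0.495], "delta_rot": [-0.0, -0.0, -0.0004], "hand": 1.0}, {"slide": [0.003, 0.003, 0.495], "delta_rot": [-0.0, -0.0, -0.0004], "hand": 1.0}, {"slide": [0.003, 0.003, 0.495], "delta_rot": [-0.0, -0.0, -0.0004], "hand": 1.0}]
```

View pics/scene1.png

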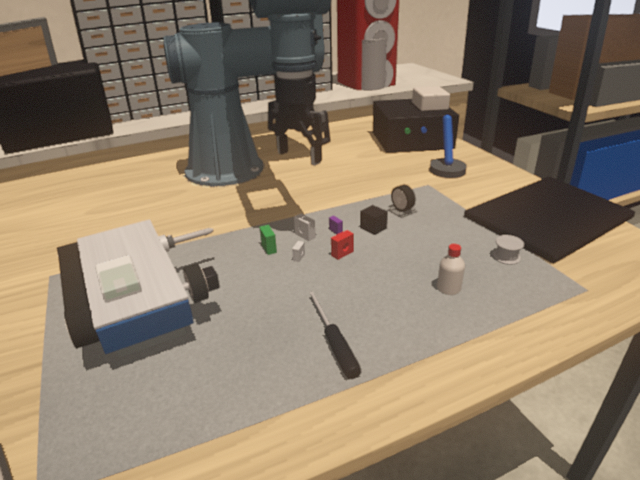

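Request:
{"name": "drive_tool", "arguments": {
  "deltas": [
    {"slide": [0.0,0.0,0.5],"delta_rot": [0,0,0],"hand": 1},
    {"slide": [0.01,0.01,0.5],"delta_rot": [0,0,-0.002],"hand": 1},
    {"slide": [0.01,0.01,0.5],"delta_rot": [0,0,0],"hand": 1},
    {"slide": [0,0,0.5],"delta_rot": [0,0,0],"hand": 1},
    {"slide": [0,0,0.4],"delta_rot": [0,0,0],"hand": 1}
  ]
}}

```text
time_s: 2.7
eef_pos: [0.4391, 0.0649, 0.009]
eef_rot: [-0.001, 0.556, 0.831, -0.0]
wrist_force: [0.2, -1.0, 0.1]
opening: 1.004
```

The picture shows the gripper descending over the grey block at (305,227). Closing now.

Request:
{"name": "drive_tool", "arguments": {
  "deltas": [
    {"slide": [-0.02,0,0.06],"delta_rot": [0,0,0],"hand": 1},
    {"slide": [0,0,0],"delta_rot": [0,0,0],"hand": 0},
    {"slide": [0,0,0],"delta_rot": [0,0,0],"hand": 0},
    {"slide": [0,0,0],"delta_rot": [0,0,0],"hand": 0},
    {"slide": [0,0,0],"delta_rot": [0,0,0],"hand": 0}
  ]
}}

```text
time_s: 3.32
eef_pos: [0.4427, 0.0625, 0.0106]
eef_rot: [0.002, 0.556, 0.831, 0.0]
wrist_force: [-17.7, -7.0, 40.3]
opening: 0.148
```

Request:
{"name": "drive_tool", "arguments": {
  "deltas": [
    {"slide": [0,0,0],"delta_rot": [0,0,0],"hand": 0},
    {"slide": [0,0,0],"delta_rot": [0,0,0],"hand": 0},
    {"slide": [0,0,0],"delta_rot": [0,0,0],"hand": 0},
    {"slide": [0,0,-0.5],"delta_rot": [0,0,0],"hand": 0},
    {"slide": [0,0,-0.5],"delta_rot": [0,0,0],"hand": 0}
  ]
}}

```text
time_s: 3.95
eef_pos: [0.4406, 0.0632, 0.0583]
eef_rot: [0.0, 0.556, 0.831, 0.0]
wrist_force: [-0.7, -0.7, -0.8]
opening: 0.002
```

```bash
python3 -c "
from bench import ctrl
import cv2
o=ctrl.get_obs();print(o)
for n in('scene','top'):
  f=ctrl.camera(n)['frame'][:,:,::-1]
  cv2.imwrite(f'pics/{n}2.png',f)
  c=f[180:260,260:360] if n=='scene' else f[270:370,260:360]
  cv2.imwrite(f'pics/{n}2c.png',cv2.resize(c,None,fx=6,fy=6)[:600])
"
```

```text
{'time_s': 3.95, 'q': array([-1.25366276e-01,  7.55137492e-02,  2.03933177e+00,  3.38867413e-06,
        1.02619175e+00, -5.16444036e-01]), 'dq': array([ 0.00178555, -0.38904598, -0.09801897,  0.00198422,  0.47630027,
        0.00104771]), 'joint_efforts': array([ 9.57096973e-02, -3.05251658e+01, -2.78863120e+01, -1.52140514e-03,
       -5.54080904e-01,  5.59556429e-05]), 'eef_pos': array([0.44057681, 0.06320818, 0.05828811]), 'eef_rot': array([2.47618970e-04, 5.56244798e-01, 8.31018440e-01, 1.25692504e-04]), 'wrist_force': array([-0.66564026, -0.72270055, -0.80600666]), 'torque': array([-0.00148506, -0.01715221,  0.04190148]), 'opening': 0.0017911810059270698}
```

View pics/scene2c.png

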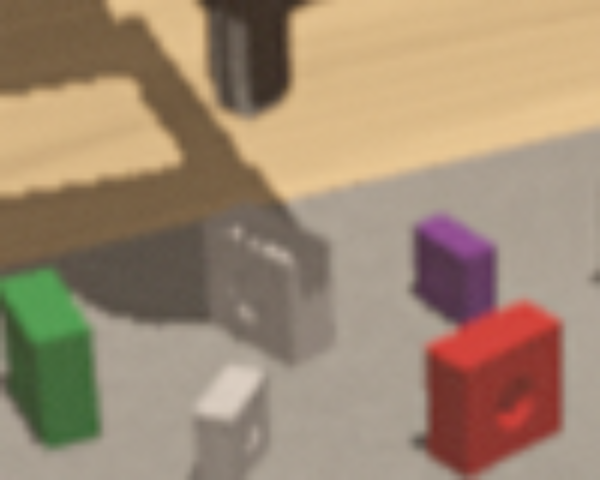

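View pics/top2c.png

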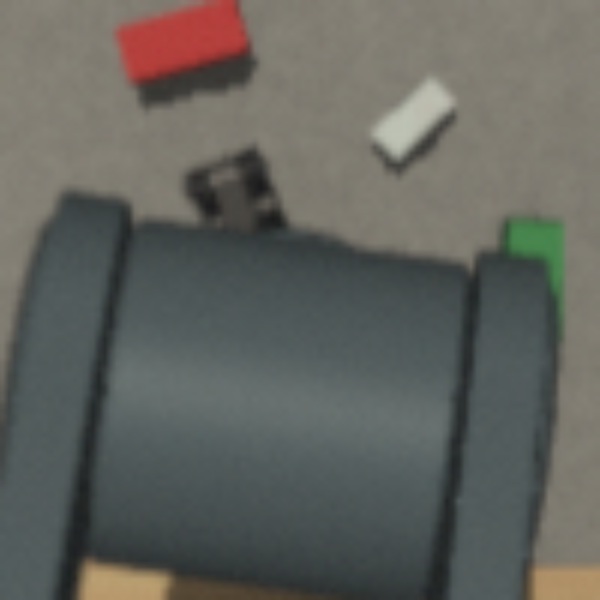

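```bash
python3 -c "
from h import *
from bench import ctrl
o=ctrl.get_obs();print(o['eef_pos'])
for n in d: print(n,proj(d[n],o['eef_pos']))
"
```

```text
[0.44318151 0.06296882 0.06016424]
scene [[302.91165139 211.54962874]]
top [[308.48346726 321.78796219]]
```

```bash
python3 -c "
from h import *
import cv2
for z in (.058,.08,.09,.1,.13,.15,.17,.18,.19): print(z,proj(d['scene'],[.4405,.0632,z]))
f=cv2.imread('pics/scene2.png')[90:250,240:380];cv2.imwrite('pics/x.png',cv2.resize(f,None,fx=4,fy=4,interpolation=cv2.INTER_CUBIC))
f=cv2.imread('pics/scene1.png')[90:250,240:380];cv2.imwrite('pics/y.png',cv2.resize(f,None,fx=4,fy=4,interpolation=cv2.INTER_CUBIC))
"
```

```text
0.058 [[302.57542599 211.89728914]]
0.08 [[302.04938307 202.48414646]]
0.09 [[301.80681827 198.13268679]]
0.1 [[301.56207359 193.73505452]]
0.13 [[300.81461932 180.26013344]]
0.15 [[300.30516795 171.03686048]]
0.17 [[299.78668658 161.61698992]]
0.18 [[299.52403349 156.83211291]]
0.19 [[299.25909318 151.99663417]]
```

View pics/x.png

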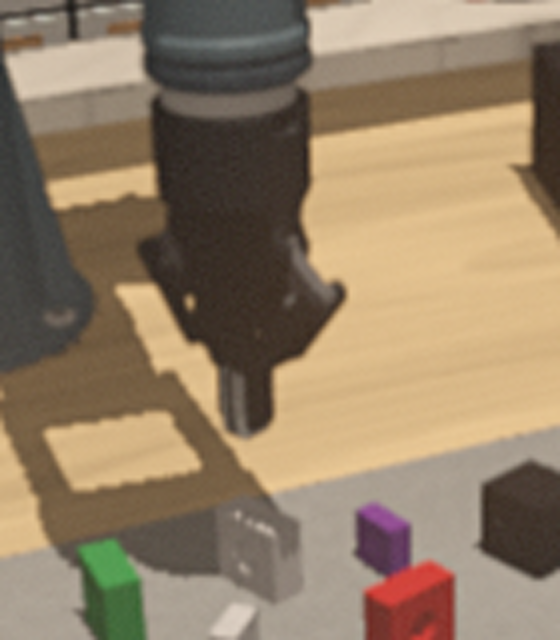

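View pics/y.png

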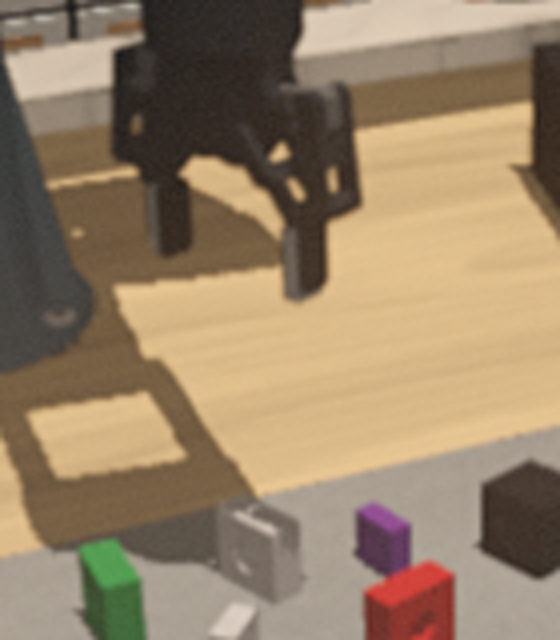

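The grasp missed. In the scene picture the closed fingertips are at (301,198), about 31 mm above where the reported TCP projects (302,212). The 40 N came when the fingers shut on top of the block. I'll open, go down again, and look.

Request:
{"name": "drive_tool", "arguments": {
  "deltas": [
    {"slide": [0,0,0],"delta_rot": [0,0,0],"hand": 1},
    {"slide": [0,0,0],"delta_rot": [0,0,0],"hand": 1},
    {"slide": [0,0,0],"delta_rot": [0,0,0],"hand": 1},
    {"slide": [0,0,0.4],"delta_rot": [0,0,0],"hand": 1},
    {"slide": [0,0,0.6],"delta_rot": [0,0,0],"hand": 1}
  ]
}}

```text
time_s: 4.68
eef_pos: [0.4413, 0.0631, 0.0069]
eef_rot: [0.001, 0.556, 0.831, 0.0]
wrist_force: [0.2, -0.9, 0.1]
opening: 0.998
```

```bash
cat > look.py <<'E'
import sys,cv2
from bench import ctrl
# name cam tag x y w h s ...
a=sys.argv[1:]
o=ctrl.get_obs();print(o['time_s'],o['eef_pos'].round(4),o['wrist_force'].round(1),o['torque'].round(2),round(o['opening'],3))
while a:
    n,tag,x,y,w,h,s=a[:7];a=a[7:];x,y,w,h,s=map(int,(x,y,w,h,s))
    f=ctrl.camera(n)['frame'][:,:,::-1];cv2.imwrite(f'pics/full_{tag}.png',f)
    cv2.imwrite(f'pics/{tag}.png',cv2.resize(f[y:y+h,x:x+w],None,fx=s,fy=s,interpolation=cv2.INTER_CUBIC))
E
python3 look.py scene a1 240 130 140 120 5
```

```text
4.675 [0.4413 0.0631 0.0069] [ 0.2 -0.9  0.1] [0.01 0.02 0.  ] 0.998
```

View pics/a1.png

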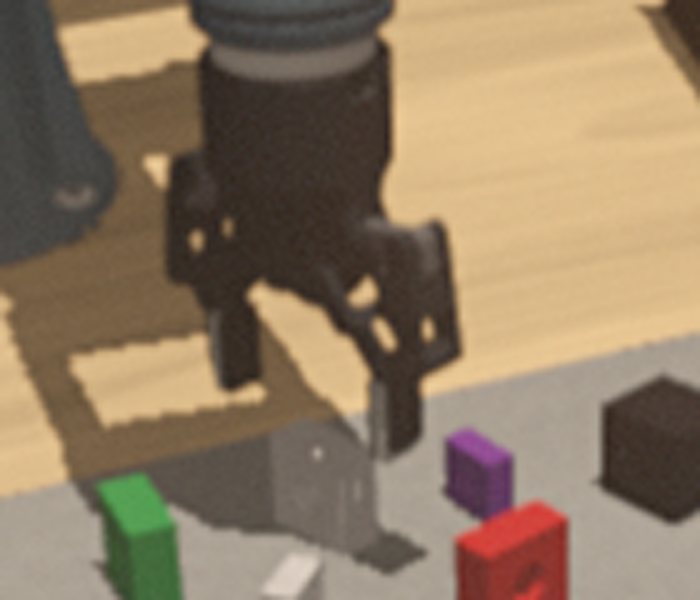

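```bash
python3 -c "
from h import *
for s,px in((1,(320,221)),(-1,(288,207))):
  X=np.array([.4413+s*.0425*.927,.0631+s*.0425*.375,0])
  for z in (.02,.03,.04,.05,.06): X[2]=z;print(s,px,z,proj(d['scene'],X))
"
```

```text
1 (320, 221) 0.02 [[317.94320108 234.62434792]]
1 (320, 221) 0.03 [[317.7857438  230.46664057]]
1 (320, 221) 0.04 [[317.62669545 226.2634176 ]]
1 (320, 221) 0.05 [[317.46603981 222.01413311]]
1 (320, 221) 0.06 [[317.30376071 217.71823845]]
-1 (288, 207) 0.02 [[289.90123045 221.38093617]]
-1 (288, 207) 0.03 [[289.6079566  217.36473217]]
-1 (288, 207) 0.04 [[289.31220808 213.30742009]]
-1 (288, 207) 0.05 [[289.01396912 209.20855219]]
-1 (288, 207) 0.06 [[288.71322437 205.06767956]]
```

Open tips measure about 53 mm above the bench at a reported TCP of 7 mm. So the fingers really end about 32 mm above the reported TCP, plus the 13 mm swing. I'll go 33 mm lower in small steps and watch the force.

Request:
{"name": "drive_tool", "arguments": {
  "deltas": [
    {"slide": [0,-0.02,0.3],"delta_rot": [0,0,0],"hand": 1},
    {"slide": [0,0,0.2],"delta_rot": [0,0,0],"hand": 1},
    {"slide": [0,0,0.1],"delta_rot": [0,0,0],"hand": 1},
    {"slide": [0,0,0.06],"delta_rot": [0,0,0],"hand": 1},
    {"slide": [0,0,0],"delta_rot": [0,0,0],"hand": 1}
  ]
}}

```text
time_s: 5.35
eef_pos: [0.4397, 0.0628, -0.0258]
eef_rot: [0.0, 0.556, 0.831, 0.0]
wrist_force: [-0.1, 0.1, -0.2]
opening: 0.999
```

```bash
python3 look.py scene a2 240 130 140 120 5
```

```text
5.35 [ 0.4397  0.0628 -0.0258] [-0.1  0.1 -0.2] [-0.02 -0.01  0.04] 0.999
```

View pics/a2.png

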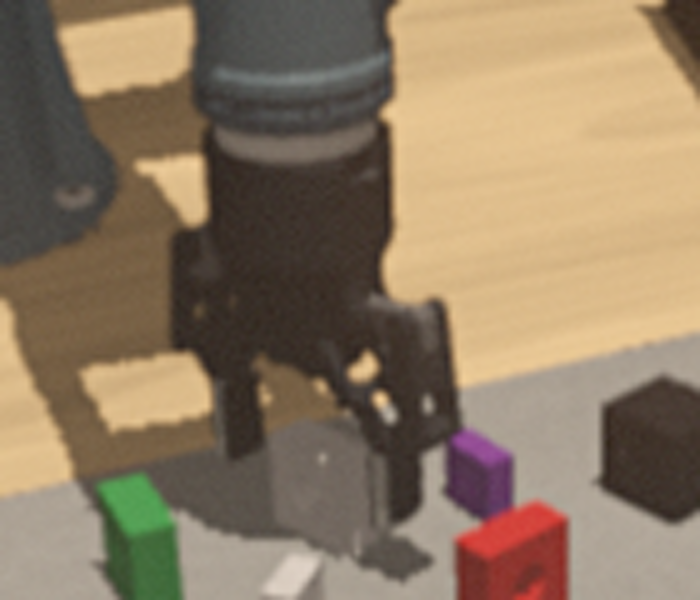

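The tips now straddle the block (front finger at crop (400,515), block at (330,480)). Closing.

Request:
{"name": "drive_tool", "arguments": {
  "deltas": [
    {"slide": [0,0,0],"delta_rot": [0,0,0],"hand": 0},
    {"slide": [0,0,0],"delta_rot": [0,0,0],"hand": 0},
    {"slide": [0,0,0],"delta_rot": [0,0,0],"hand": 0},
    {"slide": [0,0,0],"delta_rot": [0,0,0],"hand": 0},
    {"slide": [0,0,0],"delta_rot": [0,0,0],"hand": 0}
  ]
}}

```text
time_s: 6.02
eef_pos: [0.4401, 0.0628, -0.0255]
eef_rot: [0.0, 0.556, 0.831, 0.0]
wrist_force: [-1.2, 0.2, 5.0]
opening: 0.51
```

```bash
python3 look.py scene a3 240 130 140 120 5
```

```text
6.025 [ 0.4401  0.0628 -0.0255] [-1.2  0.2  5. ] [0.01 0.15 0.05] 0.51
```

View pics/a3.png

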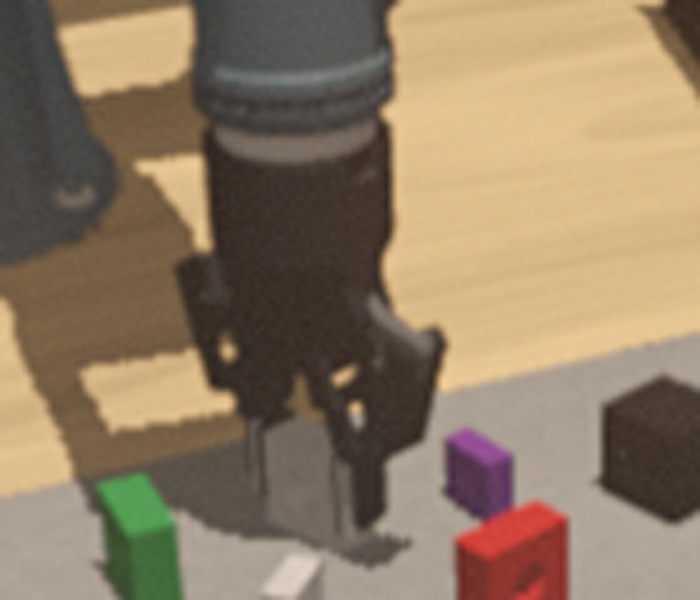

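Opening 0.51 is about 43 mm, so the spacer is held. Its centre is at eef z + 47.5 mm. Next I lift and carry it to a point outside the axle tip.

Request:
{"name": "drive_tool", "arguments": {
  "deltas": [
    {"slide": [0,0,-0.3],"delta_rot": [0,0,0],"hand": 0},
    {"slide": [0,0,-0.5],"delta_rot": [0,0,0],"hand": 0},
    {"slide": [0,0,-0.6],"delta_rot": [0,0,0],"hand": 0},
    {"slide": [0,0,-0.6],"delta_rot": [0,0,0],"hand": 0},
    {"slide": [0,0,-0.2],"delta_rot": [0,0,0],"hand": 0}
  ]
}}

```text
time_s: 6.7
eef_pos: [0.4408, 0.0628, 0.0863]
eef_rot: [0.002, 0.556, 0.831, 0.001]
wrist_force: [0.2, -0.7, -0.7]
opening: 0.508
```

```bash
python3 plan.py .4537 -.0935 .0775 5 10 0; python3 look.py
```

```text
t 6.7 rot deg [ 0.2   0.07 17.42] dist [ 0.0129 -0.1563 -0.0088]
[{"slide": [-0.299, -0.095, 0.018], "delta_rot": [0.0001, 0.0, 0.0097], "hand": 0.0}, {"slide": [-0.301, -0.086, 0.018], "delta_rot": [0.0001, 0.0, 0.0097], "hand": 0.0}, {"slide": [-0.304, -0.077, 0.018], "delta_rot": [0.0001, 0.0, 0.0097], "hand": 0.0}, {"slide": [-0.306, -0.068, 0.018], "delta_rot": [0.0001, 0.0, 0.0097], "hand": 0.0}, {"slide": [-0.308, -0.058, 0.018], "delta_rot": [0.0001, 0.0, 0.0097], "hand": 0.0}]
[{"slide": [-0.31, -0.049, 0.018], "delta_rot": [0.0001, 0.0, 0.0097], "hand": 0.0}, {"slide": [-0.311, -0.04, 0.018], "delta_rot": [0.0001, 0.0, 0.0097], "hand": 0.0}, {"slide": [-0.312, -0.03, 0.018], "delta_rot": [0.0001, 0.0, 0.0097], "hand": 0.0}, {"slide": [-0.313, -0.021, 0.018], "delta_rot": [0.0001, 0.0, 0.0097], "hand": 0.0}, {"slide": [-0.313, -0.011, 0.018], "delta_rot": [0.0001, 0.0, 0.0097], "hand": 0.0}]
6.7 [0.4408 0.0628 0.0863] [ 0.2 -0.7 -0.7] [-0.03 -0.03 -0.01] 0.508
```

Request:
{"name": "drive_tool", "arguments": {
  "deltas": [
    {"slide": [-0.3,-0.09,0.02],"delta_rot": [0,0,0.0097],"hand": 0},
    {"slide": [-0.3,-0.09,0.02],"delta_rot": [0,0,0.0097],"hand": 0},
    {"slide": [-0.3,-0.08,0.02],"delta_rot": [0,0,0.0097],"hand": 0},
    {"slide": [-0.31,-0.07,0.02],"delta_rot": [0,0,0.0097],"hand": 0},
    {"slide": [-0.31,-0.06,0.02],"delta_rot": [0,0,0.0097],"hand": 0}
  ]
}}

```text
time_s: 7.32
eef_pos: [0.4456, -0.0167, 0.0787]
eef_rot: [-0.0, 0.619, 0.785, -0.0]
wrist_force: [0.5, -0.3, -1.1]
opening: 0.504
```

Request:
{"name": "drive_tool", "arguments": {
  "deltas": [
    {"slide": [-0.31,-0.05,0.02],"delta_rot": [0,0,0.0097],"hand": 0},
    {"slide": [-0.31,-0.04,0.02],"delta_rot": [0,0,0.0097],"hand": 0},
    {"slide": [-0.31,-0.03,0.02],"delta_rot": [0,0,0.0097],"hand": 0},
    {"slide": [-0.31,-0.02,0.02],"delta_rot": [0,0,0.0097],"hand": 0},
    {"slide": [-0.31,-0.01,0.02],"delta_rot": [0,0,0.0097],"hand": 0}
  ]
}}

```text
time_s: 7.95
eef_pos: [0.4522, -0.0941, 0.0741]
eef_rot: [0.0, 0.677, 0.736, 0.0]
wrist_force: [0.8, -0.3, -0.2]
opening: 0.507
```

```bash
python3 plan.py .4537 -.0935 .0275 5 5 0
```

```text
t 7.95 rot deg [ 0.01  0.   -0.16] dist [ 0.0015  0.0006 -0.0466]
[{"slide": [0.002, 0.006, 0.186], "delta_rot": [0.0, 0.0, -0.0002], "hand": 0.0}, {"slide": [0.002, 0.006, 0.186], "delta_rot": [0.0, 0.0, -0.0002], "hand": 0.0}, {"slide": [0.002, 0.006, 0.186], "delta_rot": [0.0, 0.0, -0.0002], "hand": 0.0}, {"slide": [0.002, 0.006, 0.186], "delta_rot": [0.0, 0.0, -0.0002], "hand": 0.0}, {"slide": [0.002, 0.006, 0.186], "delta_rot": [0.0, 0.0, -0.0002], "hand": 0.0}]
```

Request:
{"name": "drive_tool", "arguments": {
  "deltas": [
    {"slide": [0,0.02,0.3],"delta_rot": [0,0,0],"hand": 0},
    {"slide": [0,0.01,0.3],"delta_rot": [0,0,0],"hand": 0},
    {"slide": [0,0,0.2],"delta_rot": [0,0,0],"hand": 0},
    {"slide": [0,0,0.13],"delta_rot": [0,0,0],"hand": 0},
    {"slide": [0,0,0],"delta_rot": [0,0,0],"hand": 0}
  ]
}}

```text
time_s: 8.57
eef_pos: [0.4531, -0.0925, 0.027]
eef_rot: [-0.001, 0.676, 0.737, -0.0]
wrist_force: [0.2, 0.3, -0.9]
opening: 0.51
```

```bash
python3 look.py scene b1 160 190 130 80 6 top b2 340 270 130 90 6
```

```text
8.575 [ 0.4531 -0.0925  0.027 ] [ 0.2  0.3 -0.9] [ 0.04 -0.03  0.02] 0.51
```

View pics/b1.png

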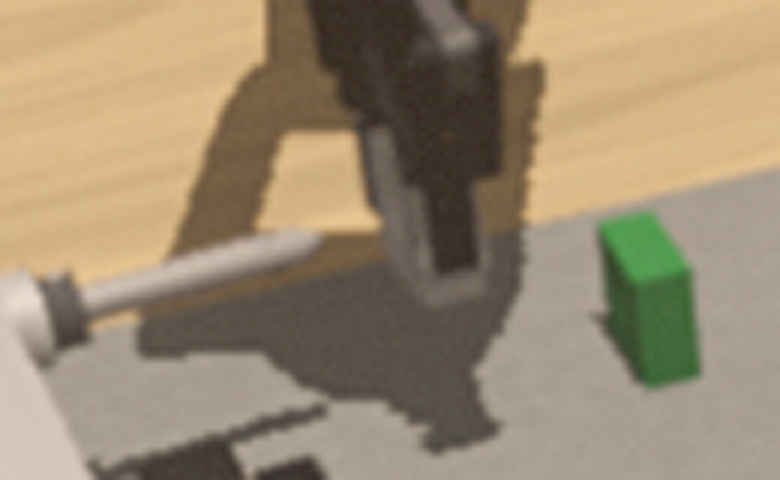

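View pics/b2.png

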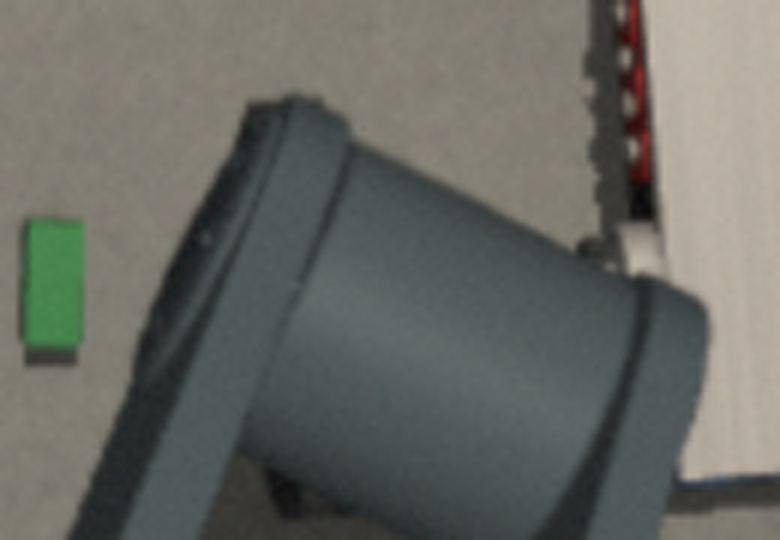

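Run:
```python
from h import *
s,t=d["scene"],d["top"]
A=lambda u,v:(250+u/4,170+v/4)
Q=[onz(s,A(*p),.044) for p in [(178,190),(203,176),(262,207),(236,221)]]
print(np.round(Q,4),np.mean(Q,0))
# held spacer prediction
P={"spacer":(.4531,-.0925,5)}
c=s;f=cv2.imread("pics/full_b1.png");x,y,w,h,k=160,190,130,80,6
im=cv2.resize(f[y:y+h,x:x+w],None,fx=k,fy=k,interpolation=cv2.INTER_CUBIC)
for l in models(P):
    l=l+[0,0,.0525]; p=(proj(c,l)-[x,y]+.5)*k-.5; cv2.polylines(im,[np.round(p).astype(int)],False,(0,255,255),1)
for X,col in (((.4567,-.1285,.075),(0,0,255)),((.4543,-.129,.075),(255,0,0)),((.459,-.128,.075),(0,255,0))):
    p=(proj(c,X)[0]-[x,y]+.5)*k-.5;cv2.circle(im,tuple(np.round(p).astype(int)),4,col,1)
cv2.imwrite("pics/b3.png",im)
```

```text
[[0.4313 0.0479 0.044 ]
 [0.4231 0.0654 0.044 ]
 [0.4681 0.08   0.044 ]
 [0.4753 0.0623 0.044 ]] [0.44942245 0.06389904 0.044     ]
```

View pics/b3.png

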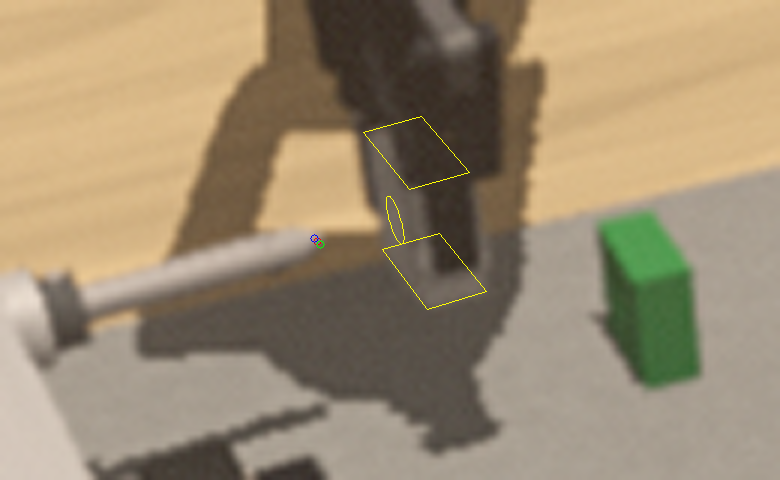

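The scene view shows the held spacer within about 1 px of the prediction, with the bore on the extended axle line (crop (399,216)). I'll estimate the collar face from the same view.

```bash
python3 - <<'E'
from h import *
s,t=d["scene"],d["top"]
u=np.array([-np.sin(np.radians(5)),np.cos(np.radians(5)),0]);tip=np.array([.4567,-.1285,.075])
for y in (0,8,12,14,16,18,20,22,24,26,89):
    X=tip-u*(.089-y/1000)
    print(y,(proj(s,X)[0]-[160,190]+.5)*6-.5, (proj(t,X)[0]-[380,200])*4)
E
python3 - <<'E'
import cv2
f=cv2.imread("pics/full_b1.png");cv2.imwrite("pics/b4.png",cv2.resize(f[225:255,155:220],None,fx=12,fy=12,interpolation=cv2.INTER_CUBIC))
f=cv2.imread("pics/top0.png");cv2.imwrite("pics/b5.png",cv2.resize(f[295:335,395:455],None,fx=12,fy=12,interpolation=cv2.INTER_CUBIC))
E
```

```text
0 [ 39.15306804 319.88636172] [251.09135792 452.36138509]
8 [ 64.85708979 312.55580522] [236.09590224 453.64086397]
12 [ 77.65392312 308.90823538] [228.58878345 454.27946375]
14 [ 84.03852339 307.08887663] [224.83291258 454.59847571]
16 [ 90.41390501 305.27246816] [221.07551456 454.91729455]
18 [ 96.78006246 303.45900951] [217.31659975 455.23591943]
20 [103.13699048 301.64850019] [213.55617855 455.55434947]
22 [109.48468402 299.84093963] [209.79426134 455.87258382]
24 [115.8231383  298.03632724] [206.03085852 456.1906216 ]
26 [122.15234871 296.23466234] [202.26598048 456.50846195]
89 [316.77494101 240.98481361] [ 82.9768978  466.41440746]
```

View pics/b4.png

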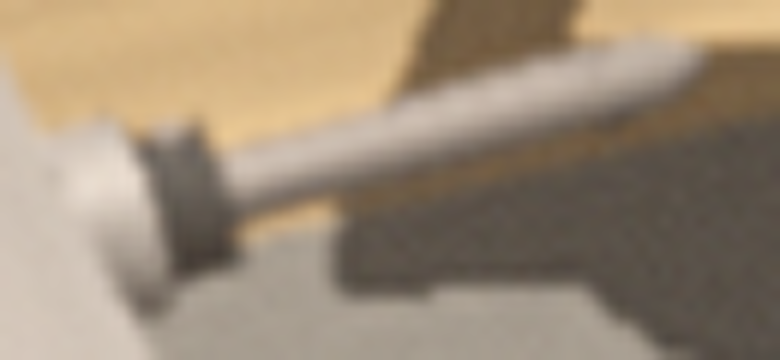

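View pics/b5.png

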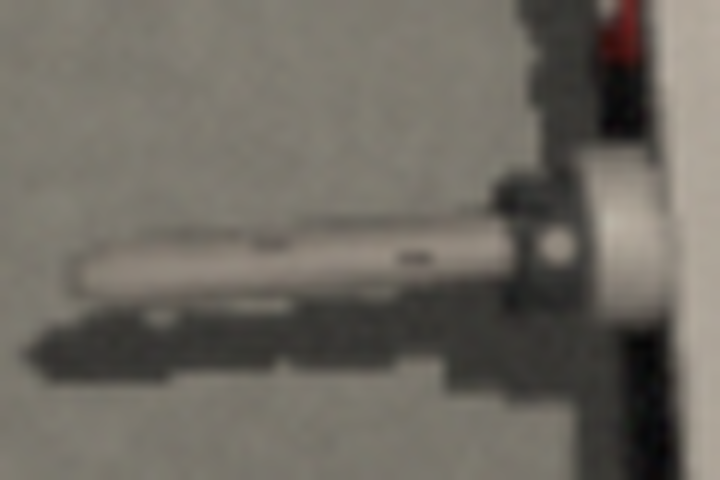

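Request:
{"name": "drive_tool", "arguments": {
  "deltas": [
    {"slide": [-0.2,0.0,0],"delta_rot": [0,0,0],"hand": 0},
    {"slide": [-0.15,0,0],"delta_rot": [0,0,0],"hand": 0},
    {"slide": [-0.1,0,0],"delta_rot": [0,0,0],"hand": 0},
    {"slide": [-0.1,0,0],"delta_rot": [0,0,0],"hand": 0},
    {"slide": [-0.06,0,0],"delta_rot": [0,0,0],"hand": 0}
  ]
}}

```text
time_s: 9.3
eef_pos: [0.4562, -0.1237, 0.0276]
eef_rot: [0.0, 0.676, 0.737, -0.0]
wrist_force: [-0.3, 0.5, -0.1]
opening: 0.503
```

```bash
cat > ax.py <<'E'
import numpy as np,sys
from bench import ctrl
from scipy.spatial.transform import Rotation as Ro
o=ctrl.get_obs();u=np.array([-np.sin(np.radians(5)),np.cos(np.radians(5)),0]);v=np.array([u[1],-u[0],0]);tip=np.array([.4567,-.1285,.075])
e=o["eef_pos"]-tip;f=o["wrist_force"];q=o["eef_rot"];ry=Ro.from_quat([q[1],q[2],q[3],q[0]]).as_matrix()[:,1]
print("t %.2f s(out) %.1f lat %.1f z %.1f mm | F out %.1f lat %.1f z %.1f | T %s open %.3f yaw %.2f"%(o["time_s"],e@u*1e3,e@v*1e3,o["eef_pos"][2]*1e3,f@u,f@v,f[2],o["torque"].round(2),o["opening"],np.degrees(np.arctan2(ry[1],ry[0]))))
E
python3 ax.py;python3 look.py scene c1 160 190 130 80 6
```

```text
t 9.30 s(out) 4.8 lat -0.1 z 27.6 mm | F out 0.5 lat -0.3 z -0.1 | T [-0.02 -0.06 -0.03] open 0.503 yaw 4.93
9.3 [ 0.4562 -0.1237  0.0276] [-0.3  0.5 -0.1] [-0.02 -0.06 -0.03] 0.503
```

View pics/c1.png

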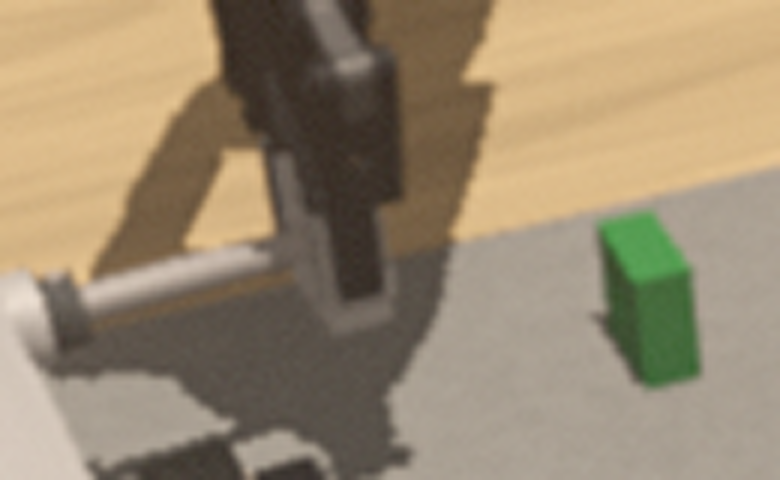

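The tip is inside the bore (crop (285,255)) with no force. Continuing.

Request:
{"name": "drive_tool", "arguments": {
  "deltas": [
    {"slide": [-0.08,0.0,0],"delta_rot": [0,0,0],"hand": 0},
    {"slide": [-0.08,0,0],"delta_rot": [0,0,0],"hand": 0},
    {"slide": [-0.08,0,0],"delta_rot": [0,0,0],"hand": 0},
    {"slide": [-0.08,0,0],"delta_rot": [0,0,0],"hand": 0},
    {"slide": [-0.04,0,0],"delta_rot": [0,0,0],"hand": 0}
  ]
}}

```text
time_s: 9.98
eef_pos: [0.4575, -0.1414, 0.0274]
eef_rot: [-0.0, 0.676, 0.737, -0.0]
wrist_force: [-0.4, -1.0, -2.4]
opening: 0.512
```

```bash
python3 ax.py
```

```text
t 9.97 s(out) -12.9 lat -0.3 z 27.4 mm | F out -1.0 lat -0.5 z -2.4 | T [ 0.11 -0.03  0.  ] open 0.512 yaw 4.94
```

Request:
{"name": "drive_tool", "arguments": {
  "deltas": [
    {"slide": [-0.1,0.0,0],"delta_rot": [0,0,0],"hand": 0},
    {"slide": [-0.1,0,0],"delta_rot": [0,0,0],"hand": 0},
    {"slide": [-0.1,0,0],"delta_rot": [0,0,0],"hand": 0},
    {"slide": [-0.06,0,0],"delta_rot": [0,0,0],"hand": 0},
    {"slide": [-0.04,0,0],"delta_rot": [0,0,0],"hand": 0}
  ]
}}

```text
time_s: 10.6
eef_pos: [0.4598, -0.1617, 0.0279]
eef_rot: [0.0, 0.676, 0.737, 0.0]
wrist_force: [-0.3, -0.4, 0.0]
opening: 0.509
```

```bash
python3 ax.py
```

```text
t 10.60 s(out) -33.4 lat 0.2 z 27.9 mm | F out -0.4 lat -0.3 z 0.0 | T [ 0.05 -0.07 -0.02] open 0.509 yaw 4.94
```

Request:
{"name": "drive_tool", "arguments": {
  "deltas": [
    {"slide": [-0.1,0.0,0],"delta_rot": [0,0,0],"hand": 0},
    {"slide": [-0.1,0,0],"delta_rot": [0,0,0],"hand": 0},
    {"slide": [-0.1,0,0],"delta_rot": [0,0,0],"hand": 0},
    {"slide": [-0.08,0,0],"delta_rot": [0,0,0],"hand": 0},
    {"slide": [-0.04,0,0],"delta_rot": [0,0,0],"hand": 0}
  ]
}}

```text
time_s: 11.22
eef_pos: [0.4613, -0.1825, 0.0276]
eef_rot: [0.0, 0.676, 0.737, -0.0]
wrist_force: [0.3, 0.2, -1.0]
opening: 0.505
```

```bash
python3 ax.py;python3 look.py scene c2 140 170 130 100 6
```

```text
t 11.22 s(out) -54.1 lat -0.1 z 27.6 mm | F out 0.1 lat 0.3 z -1.0 | T [-0.    0.03  0.02] open 0.505 yaw 4.94
11.225 [ 0.4613 -0.1825  0.0276] [ 0.3  0.2 -1. ] [-0.    0.03  0.02] 0.505
```

View pics/c2.png

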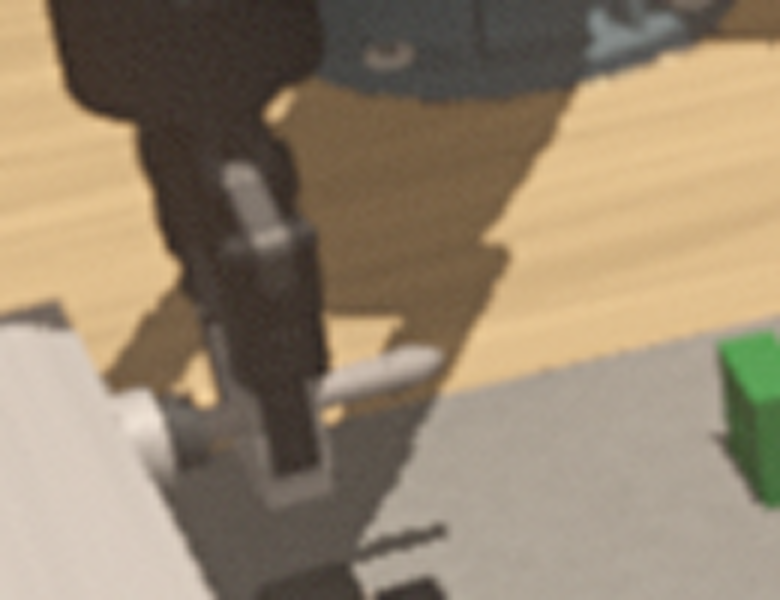

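The gap to the collar is about 25 px in the crop, or roughly 8 mm. I'll go 5 mm more, then use fine steps.

Request:
{"name": "drive_tool", "arguments": {
  "deltas": [
    {"slide": [-0.04,0.0,0],"delta_rot": [0,0,0],"hand": 0},
    {"slide": [-0.02,0,0],"delta_rot": [0,0,0],"hand": 0},
    {"slide": [-0.02,0,0],"delta_rot": [0,0,0],"hand": 0},
    {"slide": [-0.01,0,0],"delta_rot": [0,0,0],"hand": 0},
    {"slide": [-0.01,0,0],"delta_rot": [0,0,0],"hand": 0}
  ]
}}

```text
time_s: 11.9
eef_pos: [0.4617, -0.1871, 0.0276]
eef_rot: [-0.0, 0.676, 0.737, -0.0]
wrist_force: [-0.3, 0.2, 0.7]
opening: 0.509
```

Request:
{"name": "drive_tool", "arguments": {
  "deltas": [
    {"slide": [-0.006,0.0,0],"delta_rot": [0,0,0],"hand": 0},
    {"slide": [-0.006,0,0],"delta_rot": [0,0,0],"hand": 0},
    {"slide": [-0.006,0,0],"delta_rot": [0,0,0],"hand": 0},
    {"slide": [-0.006,0,0],"delta_rot": [0,0,0],"hand": 0},
    {"slide": [-0.006,0,0],"delta_rot": [0,0,0],"hand": 0}
  ]
}}

```text
time_s: 12.52
eef_pos: [0.4619, -0.1886, 0.0276]
eef_rot: [-0.0, 0.676, 0.737, -0.0]
wrist_force: [0.8, -0.5, -0.2]
opening: 0.504
```

```bash
python3 ax.py
```

```text
t 12.53 s(out) -60.3 lat -0.1 z 27.6 mm | F out -0.5 lat 0.7 z -0.2 | T [-0.05  0.02  0.02] open 0.504 yaw 4.95
```

Request:
{"name": "drive_tool", "arguments": {
  "deltas": [
    {"slide": [-0.008,0.0,0],"delta_rot": [0,0,0],"hand": 0},
    {"slide": [-0.008,0,0],"delta_rot": [0,0,0],"hand": 0},
    {"slide": [-0.008,0,0],"delta_rot": [0,0,0],"hand": 0},
    {"slide": [-0.008,0,0],"delta_rot": [0,0,0],"hand": 0},
    {"slide": [-0.004,0,0],"delta_rot": [0,0,0],"hand": 0}
  ]
}}

```text
time_s: 13.15
eef_pos: [0.462, -0.1904, 0.0276]
eef_rot: [-0.0, 0.676, 0.737, -0.0]
wrist_force: [0.2, -0.0, -0.9]
opening: 0.503
```

Request:
{"name": "drive_tool", "arguments": {
  "deltas": [
    {"slide": [-0.006,0.0,0],"delta_rot": [0,0,0],"hand": 0},
    {"slide": [-0.006,0,0],"delta_rot": [0,0,0],"hand": 0},
    {"slide": [-0.006,0,0],"delta_rot": [0,0,0],"hand": 0},
    {"slide": [-0.006,0,0],"delta_rot": [0,0,0],"hand": 0},
    {"slide": [-0.002,0,0],"delta_rot": [0,0,0],"hand": 0}
  ]
}}

```text
time_s: 13.78
eef_pos: [0.4621, -0.1917, 0.0276]
eef_rot: [0.0, 0.676, 0.737, -0.0]
wrist_force: [-0.3, 0.5, -0.8]
opening: 0.512
```

Request:
{"name": "drive_tool", "arguments": {
  "deltas": [
    {"slide": [-0.006,0.0,0],"delta_rot": [0,0,0],"hand": 0},
    {"slide": [-0.006,0,0],"delta_rot": [0,0,0],"hand": 0},
    {"slide": [-0.006,0,0],"delta_rot": [0,0,0],"hand": 0},
    {"slide": [-0.006,0,0],"delta_rot": [0,0,0],"hand": 0},
    {"slide": [-0.002,0,0],"delta_rot": [0,0,0],"hand": 0}
  ]
}}

```text
time_s: 14.4
eef_pos: [0.4623, -0.193, 0.0276]
eef_rot: [0.0, 0.676, 0.737, 0.0]
wrist_force: [0.0, -0.5, -1.3]
opening: 0.507
```

Request:
{"name": "drive_tool", "arguments": {
  "deltas": [
    {"slide": [-0.006,0.0,0],"delta_rot": [0,0,0],"hand": 0},
    {"slide": [-0.006,0,0],"delta_rot": [0,0,0],"hand": 0},
    {"slide": [-0.006,0,0],"delta_rot": [0,0,0],"hand": 0},
    {"slide": [-0.006,0,0],"delta_rot": [0,0,0],"hand": 0},
    {"slide": [-0.002,0,0],"delta_rot": [0,0,0],"hand": 0}
  ]
}}

```text
time_s: 15.02
eef_pos: [0.4623, -0.1939, 0.0276]
eef_rot: [-0.0, 0.676, 0.737, 0.0]
wrist_force: [0.0, 3.1, 0.8]
opening: 0.507
```

Contact at eef y ≈ -0.194. Pressing up to about 10 N.

Request:
{"name": "drive_tool", "arguments": {
  "deltas": [
    {"slide": [-0.006,0.0,0],"delta_rot": [0,0,0],"hand": 0},
    {"slide": [-0.004,0,0],"delta_rot": [0,0,0],"hand": 0},
    {"slide": [0,0,0],"delta_rot": [0,0,0],"hand": 0},
    {"slide": [0,0,0],"delta_rot": [0,0,0],"hand": 0},
    {"slide": [0,0,0],"delta_rot": [0,0,0],"hand": 0}
  ]
}}

```text
time_s: 15.65
eef_pos: [0.4623, -0.1938, 0.0275]
eef_rot: [-0.001, 0.676, 0.737, 0.0]
wrist_force: [-0.3, 6.1, 3.2]
opening: 0.504
```

```bash
python3 ax.py
```

```text
t 15.65 s(out) -65.6 lat -0.1 z 27.5 mm | F out 6.1 lat 0.3 z 3.2 | T [0.85 0.01 0.  ] open 0.504 yaw 4.96
```

Request:
{"name": "drive_tool", "arguments": {
  "deltas": [
    {"slide": [-0.006,0.0,0],"delta_rot": [0,0,0],"hand": 0},
    {"slide": [-0.004,0,0],"delta_rot": [0,0,0],"hand": 0},
    {"slide": [0,0,0],"delta_rot": [0,0,0],"hand": 0},
    {"slide": [0,0,0],"delta_rot": [0,0,0],"hand": 0},
    {"slide": [0,0,0],"delta_rot": [0,0,0],"hand": 0}
  ]
}}

```text
time_s: 16.27
eef_pos: [0.4623, -0.1938, 0.0276]
eef_rot: [-0.001, 0.676, 0.737, 0.001]
wrist_force: [0.5, 7.6, 3.9]
opening: 0.504
```

```bash
python3 ax.py
```

```text
t 16.27 s(out) -65.6 lat -0.2 z 27.6 mm | F out 7.6 lat 1.1 z 3.9 | T [ 1.12 -0.03 -0.  ] open 0.504 yaw 4.96
```

Request:
{"name": "drive_tool", "arguments": {
  "deltas": [
    {"slide": [-0.01,0.0,0],"delta_rot": [0,0,0],"hand": 0},
    {"slide": [-0.006,0,0],"delta_rot": [0,0,0],"hand": 0},
    {"slide": [0,0,0],"delta_rot": [0,0,0],"hand": 0},
    {"slide": [0,0,0],"delta_rot": [0,0,0],"hand": 0},
    {"slide": [0,0,0],"delta_rot": [0,0,0],"hand": 0}
  ]
}}

```text
time_s: 16.9
eef_pos: [0.4622, -0.1938, 0.0275]
eef_rot: [-0.002, 0.676, 0.737, 0.001]
wrist_force: [-0.0, 10.9, 5.7]
opening: 0.505
```

```bash
python3 ax.py;python3 look.py scene c3 140 170 130 100 6
```

```text
t 16.90 s(out) -65.6 lat -0.2 z 27.5 mm | F out 10.8 lat 0.9 z 5.7 | T [ 1.67  0.01 -0.  ] open 0.505 yaw 4.96
16.9 [ 0.4622 -0.1938  0.0275] [-0.  10.9  5.7] [ 1.67  0.01 -0.  ] 0.505
```

View pics/c3.png

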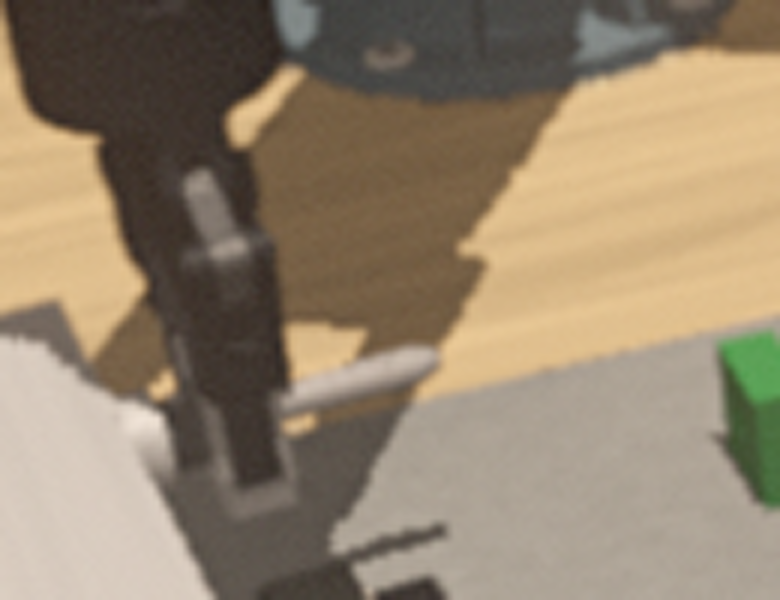

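Spacer pressed home at 10.8 N (eef s = -65.6 mm, so the collar face is at about 13.4 mm). I'll ease the load off, open, and lift away.

Request:
{"name": "drive_tool", "arguments": {
  "deltas": [
    {"slide": [0,0,0],"delta_rot": [0,0,0],"hand": 0},
    {"slide": [0.026,0,0],"delta_rot": [0,0,0],"hand": 0},
    {"slide": [0,0,0],"delta_rot": [0,0,0],"hand": 0.75},
    {"slide": [0,0,0],"delta_rot": [0,0,0],"hand": 0.9},
    {"slide": [0,0,0],"delta_rot": [0,0,0],"hand": 0.9}
  ]
}}

```text
time_s: 17.58
eef_pos: [0.4624, -0.1952, 0.0276]
eef_rot: [0.0, 0.676, 0.737, -0.0]
wrist_force: [0.1, -0.4, 0.2]
opening: 0.898
```

Request:
{"name": "drive_tool", "arguments": {
  "deltas": [
    {"slide": [0,0,-0.1],"delta_rot": [0,0,0],"hand": 0.9},
    {"slide": [0,0,-0.3],"delta_rot": [0,0,0],"hand": 0.9},
    {"slide": [0,0,-0.5],"delta_rot": [0,0,0],"hand": 1},
    {"slide": [0,0,-0.7],"delta_rot": [0,0,0],"hand": 1},
    {"slide": [0,0,-0.5],"delta_rot": [0,0,0],"hand": 1}
  ]
}}

```text
time_s: 18.2
eef_pos: [0.4631, -0.1953, 0.1354]
eef_rot: [0.001, 0.676, 0.737, 0.0]
wrist_force: [0.1, 0.0, -0.2]
opening: 0.998
```

```bash
python3 ax.py;python3 look.py scene c4 140 170 130 100 6; python3 plan.py .443 .3095 .10 7.3 20 1
```

```text
t 18.20 s(out) -67.1 lat 0.5 z 135.4 mm | F out 0.0 lat 0.1 z -0.2 | T [ 0.05 -0.02  0.  ] open 0.998 yaw 4.96
18.2 [ 0.4631 -0.1953  0.1354] [ 0.1  0.  -0.2] [ 0.05 -0.02  0.  ] 0.998
t 18.25 rot deg [ 0.32  0.3  -2.33] dist [-0.0218  0.506  -0.0386]
[{"slide": [0.506, 0.022, 0.036], "delta_rot": [0.0001, 0.0001, -0.0006], "hand": 1.0}, {"slide": [0.506, 0.023, 0.036], "delta_rot": [0.0001, 0.0001, -0.0006], "hand": 1.0}, {"slide": [0.506, 0.024, 0.036], "delta_rot": [0.0001, 0.0001, -0.0006], "hand": 1.0}, {"slide": [0.506, 0.025, 0.037], "delta_rot": [0.0001, 0.0001, -0.0006], "hand": 1.0}, {"slide": [0.506, 0.026, 0.037], "delta_rot": [0.0001, 0.0001, -0.0006], "hand": 1.0}]
[{"slide": [0.506, 0.027, 0.037], "delta_rot": [0.0001, 0.0001, -0.0006], "hand": 1.0}, {"slide": [0.506, 0.028, 0.037], "delta_rot": [0.0001, 0.0001, -0.0006], "hand": 1.0}, {"slide": [0.506, 0.029, 0.037], "delta_rot": [0.0001, 0.0001, -0.0006], "hand": 1.0}, {"slide": [0.506, 0.03, 0.037], "delta_rot": [0.0001, 0.0001, -0.0006], "hand": 1.0}, {"slide": [0.506, 0.031, 0.037], "delta_rot": [0.0001, 0.0001, -
[... 193 characters left out ...]
.0}, {"slide": [0.505, 0.034, 0.038], "delta_rot": [0.0001, 0.0001, -0.0006], "hand": 1.0}, {"slide": [0.505, 0.035, 0.038], "delta_rot": [0.0001, 0.0001, -0.0006], "hand": 1.0}, {"slide": [0.505, 0.036, 0.038], "delta_rot": [0.0001, 0.0001, -0.0006], "hand": 1.0}]
[{"slide": [0.505, 0.037, 0.038], "delta_rot": [0.0001, 0.0001, -0.0006], "hand": 1.0}, {"slide": [0.505, 0.038, 0.038], "delta_rot": [0.0001, 0.0001, -0.0006], "hand": 1.0}, {"slide": [0.505, 0.04, 0.038], "delta_rot": [0.0001, 0.0001, -0.0006], "hand": 1.0}, {"slide": [0.505, 0.041, 0.038], "delta_rot": [0.0001, 0.0001, -0.0006], "hand": 1.0}, {"slide": [0.505, 0.042, 0.038], "delta_rot": [0.0001, 0.0001, -0.0006], "hand": 1.0}]
```

View pics/c4.png

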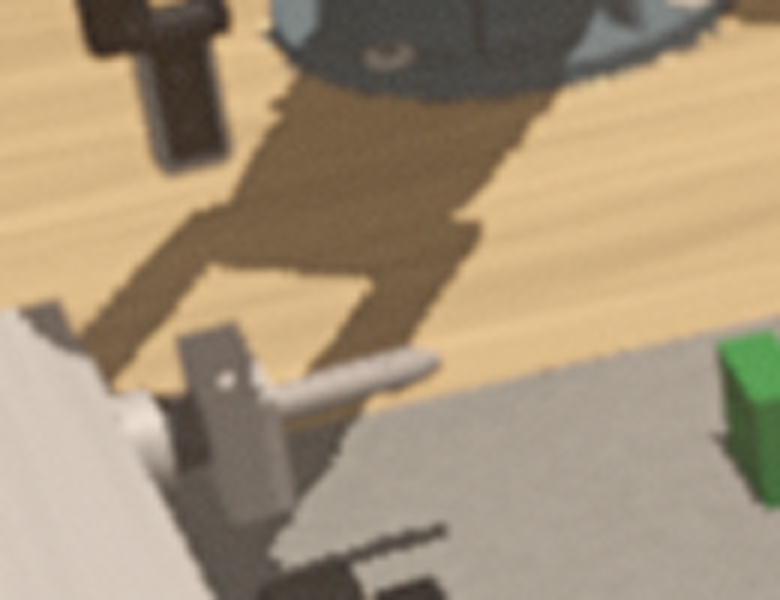

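The spacer hangs on the axle against the collar (crop (240,440)). Next, the wheel.

Request:
{"name": "drive_tool", "arguments": {
  "deltas": [
    {"slide": [0.6,0.03,0],"delta_rot": [0,0,0],"hand": 1},
    {"slide": [0.85,0.04,0.05],"delta_rot": [0,0,0],"hand": 1},
    {"slide": [0.85,0.04,0.05],"delta_rot": [0,0,0],"hand": 1},
    {"slide": [0.85,0.04,0.05],"delta_rot": [0,0,-0.002],"hand": 1},
    {"slide": [0.85,0.04,0.05],"delta_rot": [0,0,-0.002],"hand": 1}
  ]
}}

```text
time_s: 18.88
eef_pos: [0.4544, 0.0065, 0.1233]
eef_rot: [0.001, 0.671, 0.741, 0.0]
wrist_force: [0.2, -0.3, 0.1]
opening: 0.998
```

Request:
{"name": "drive_tool", "arguments": {
  "deltas": [
    {"slide": [0.85,0.04,0.05],"delta_rot": [0,0,-0.002],"hand": 1},
    {"slide": [0.85,0.04,0.05],"delta_rot": [0,0,-0.002],"hand": 1},
    {"slide": [0.85,0.05,0.05],"delta_rot": [0,0,-0.002],"hand": 1},
    {"slide": [0.85,0.05,0.05],"delta_rot": [0,0,-0.002],"hand": 1},
    {"slide": [0.85,0.05,0.05],"delta_rot": [0,0,0],"hand": 1}
  ]
}}

```text
time_s: 19.5
eef_pos: [0.4422, 0.2192, 0.1108]
eef_rot: [0.0, 0.662, 0.75, 0.001]
wrist_force: [0.1, -0.1, -0.0]
opening: 1.0
```

```bash
python3 plan.py .443 .3095 .07 7.3 5 1
```

```text
t 19.5 rot deg [ 0.08 -0.   -0.18] dist [ 0.0008  0.0903 -0.0408]
[{"slide": [0.358, 0.048, 0.163], "delta_rot": [0.0001, -0.0, -0.0002], "hand": 1.0}, {"slide": [0.358, 0.048, 0.163], "delta_rot": [0.0001, -0.0, -0.0002], "hand": 1.0}, {"slide": [0.358, 0.048, 0.163], "delta_rot": [0.0001, -0.0, -0.0002], "hand": 1.0}, {"slide": [0.358, 0.049, 0.163], "delta_rot": [0.0001, -0.0, -0.0002], "hand": 1.0}, {"slide": [0.358, 0.049, 0.163], "delta_rot": [0.0001, -0.0, -0.0002], "hand": 1.0}]
```

Request:
{"name": "drive_tool", "arguments": {
  "deltas": [
    {"slide": [0.45,0.06,0.1],"delta_rot": [0,0,0],"hand": 1},
    {"slide": [0.45,0.06,0.16],"delta_rot": [0,0,0],"hand": 1},
    {"slide": [0.45,0.06,0.2],"delta_rot": [0,0,0],"hand": 1},
    {"slide": [0.3,0.04,0.2],"delta_rot": [0,0,0],"hand": 1},
    {"slide": [0.14,0.02,0.16],"delta_rot": [0,0,0],"hand": 1}
  ]
}}

```text
time_s: 20.12
eef_pos: [0.4428, 0.3086, 0.0687]
eef_rot: [0.0, 0.662, 0.75, -0.0]
wrist_force: [0.3, -0.0, 0.4]
opening: 0.997
```

```bash
python3 ax.py;python3 look.py scene e1 330 100 130 100 6 top e2 130 250 130 100 6;python3 plan.py .443 .3095 -.024 7.3 5 1
```

```text
t 20.12 s(out) 436.6 lat 24.2 z 68.7 mm | F out -0.0 lat 0.3 z 0.4 | T [-0.05 -0.01 -0.01] open 0.997 yaw 7.16
20.125 [0.4428 0.3086 0.0687] [ 0.3 -0.   0.4] [-0.05 -0.01 -0.01] 0.997
t 20.225 rot deg [-0.1   0.03 -0.16] dist [ 0.0008  0.0015 -0.0921]
[{"slide": [0.006, 0.005, 0.368], "delta_rot": [-0.0001, 0.0, -0.0002], "hand": 1.0}, {"slide": [0.006, 0.005, 0.368], "delta_rot": [-0.0001, 0.0, -0.0002], "hand": 1.0}, {"slide": [0.006, 0.004, 0.368], "delta_rot": [-0.0001, 0.0, -0.0002], "hand": 1.0}, {"slide": [0.006, 0.004, 0.368], "delta_rot": [-0.0001, 0.0, -0.0002], "hand": 1.0}, {"slide": [0.006, 0.004, 0.368], "delta_rot": [-0.0001, 0.0, -0.0002], "hand": 1.0}]
```

View pics/e1.png

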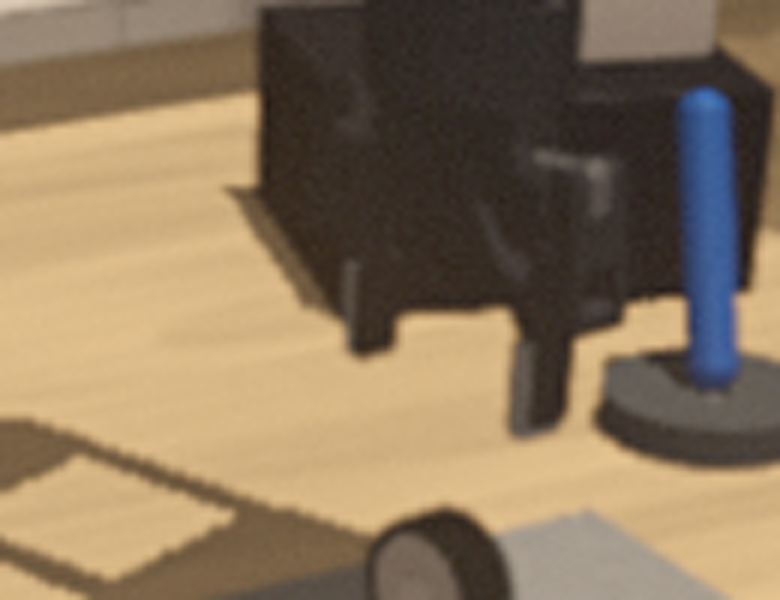

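View pics/e2.png

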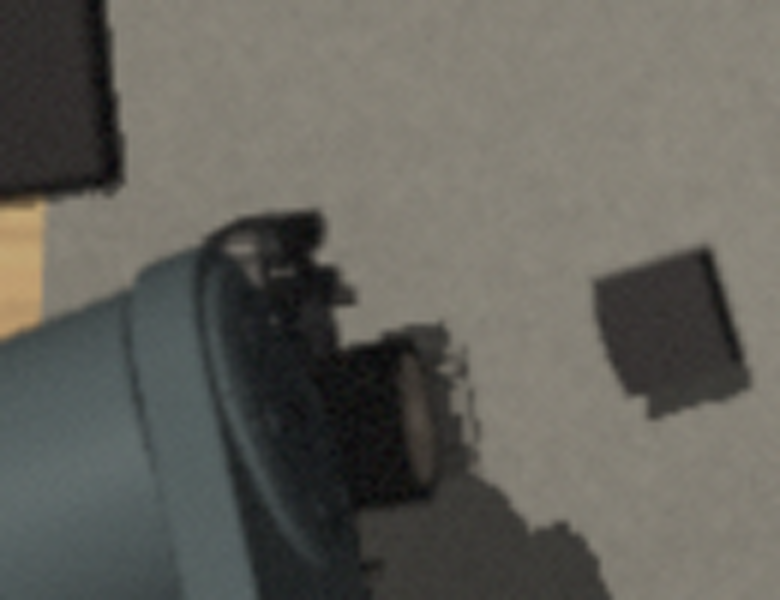

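The tips' midpoint (scene (406,165)) is above the wheel. Descending.

Request:
{"name": "drive_tool", "arguments": {
  "deltas": [
    {"slide": [0,0,0.5],"delta_rot": [0,0,0],"hand": 1},
    {"slide": [0.01,0.01,0.5],"delta_rot": [0,0,0],"hand": 1},
    {"slide": [0.01,0.01,0.4],"delta_rot": [0,0,0],"hand": 1},
    {"slide": [0,0,0.3],"delta_rot": [0,0,0],"hand": 1},
    {"slide": [0,0,0.15],"delta_rot": [0,0,0],"hand": 1}
  ]
}}

```text
time_s: 20.85
eef_pos: [0.4437, 0.3086, -0.024]
eef_rot: [-0.0, 0.662, 0.749, -0.0]
wrist_force: [-0.1, 0.8, 0.8]
opening: 1.002
```

```bash
python3 ax.py;python3 look.py scene e3 330 130 130 100 6 top e4 130 250 130 100 6
```

```text
t 20.85 s(out) 436.6 lat 25.1 z -24.0 mm | F out 0.8 lat -0.0 z 0.8 | T [-0.02 -0.01 -0.05] open 1.002 yaw 7.08
20.85 [ 0.4437  0.3086 -0.024 ] [-0.1  0.8  0.8] [-0.02 -0.01 -0.05] 1.002
```

View pics/e3.png

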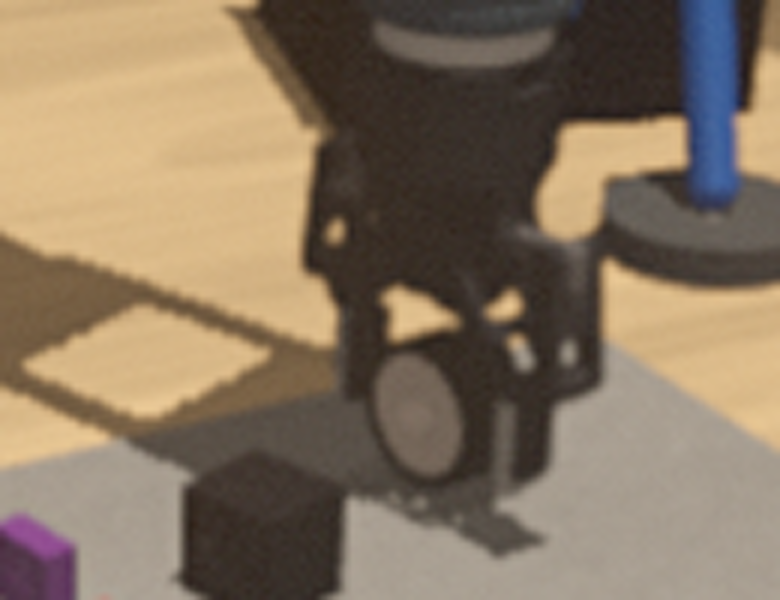

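View pics/e4.png

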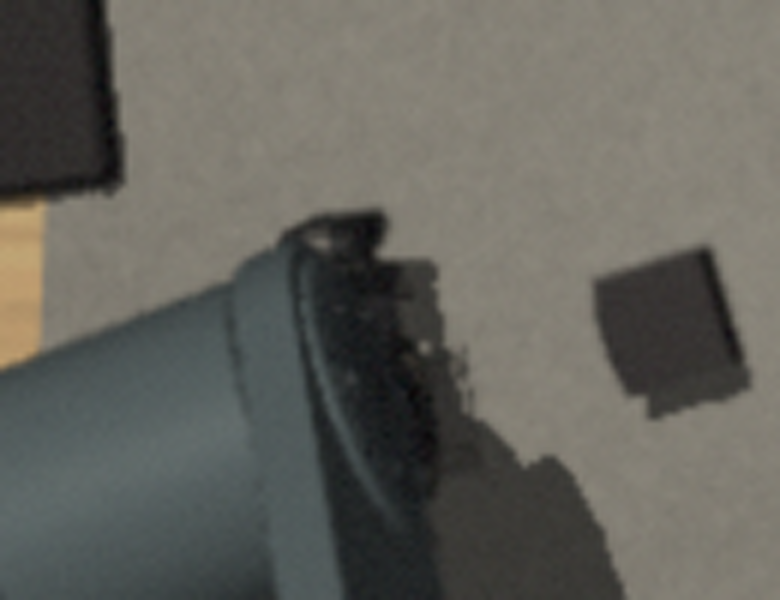

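The fingers straddle the wheel (scene crop: wheel (420,415), fingers at (365,390) and (520,450)). Closing.

Request:
{"name": "drive_tool", "arguments": {
  "deltas": [
    {"slide": [0,0,0],"delta_rot": [0,0,0],"hand": 0.4},
    {"slide": [0,0,0],"delta_rot": [0,0,0],"hand": 0},
    {"slide": [0,0,0],"delta_rot": [0,0,0],"hand": 0},
    {"slide": [0,0,0],"delta_rot": [0,0,0],"hand": 0},
    {"slide": [0,0,0],"delta_rot": [0,0,0],"hand": 0}
  ]
}}

```text
time_s: 21.58
eef_pos: [0.4432, 0.3092, -0.0222]
eef_rot: [-0.0, 0.662, 0.75, -0.0]
wrist_force: [-5.3, -2.5, 9.7]
opening: 0.677
```

Request:
{"name": "drive_tool", "arguments": {
  "deltas": [
    {"slide": [0,0,-0.04],"delta_rot": [0,0,0],"hand": 0},
    {"slide": [0,0,-0.2],"delta_rot": [0,0,0],"hand": 0},
    {"slide": [0,0,-0.4],"delta_rot": [0,0,0],"hand": 0},
    {"slide": [0,0,-0.6],"delta_rot": [0,0,0],"hand": 0},
    {"slide": [0,0,-0.6],"delta_rot": [0,0,0],"hand": 0}
  ]
}}

```text
time_s: 22.2
eef_pos: [0.444, 0.3092, 0.0701]
eef_rot: [0.0, 0.662, 0.75, 0.0]
wrist_force: [0.0, 0.6, 0.8]
opening: 0.676
```

```bash
python3 ax.py;python3 look.py scene e5 330 100 130 100 6; python3 plan.py .4525 -.0785 .07 5 10 0
```

```text
t 22.20 s(out) 437.1 lat 25.5 z 70.1 mm | F out 0.6 lat 0.1 z 0.8 | T [-0.03 -0.05  0.04] open 0.676 yaw 7.11
22.2 [0.444  0.3092 0.0701] [0.  0.6 0.8] [-0.03 -0.05  0.04] 0.676
t 22.25 rot deg [ 0.4  -0.11  2.13] dist [ 0.0058 -0.389  -0.0044]
[{"slide": [-0.773, -0.085, 0.007], "delta_rot": [0.0002, -0.0001, 0.0012], "hand": 0.0}, {"slide": [-0.774, -0.082, 0.007], "delta_rot": [0.0002, -0.0001, 0.0012], "hand": 0.0}, {"slide": [-0.774, -0.079, 0.007], "delta_rot": [0.0002, -0.0001, 0.0012], "hand": 0.0}, {"slide": [-0.774, -0.076, 0.007], "delta_rot": [0.0002, -0.0001, 0.0012], "hand": 0.0}, {"slide": [-0.775, -0.074, 0.008], "delta_rot": [0.0002, -0.0001, 0.0012], "hand": 0.0}]
[{"slide": [-0.775, -0.071, 0.008], "delta_rot": [0.0002, -0.0001, 0.0012], "hand": 0.0}, {"slide": [-0.775, -0.068, 0.008], "delta_rot": [0.0002, -0.0001, 0.0012], "hand": 0.0}, {"slide": [-0.775, -0.065, 0.008], "delta_rot": [0.0002, -0.0001, 0.0012], "hand": 0.0}, {"slide": [-0.776, -0.062, 0.008], "delta_rot": [0.0002, -0.0001, 0.0012], "hand": 0.0}, {"slide": [-0.776, -0.059, 0.009], "delta_rot": [0.0002, -0.0001, 0.0012], "hand": 0.0}]
```

View pics/e5.png

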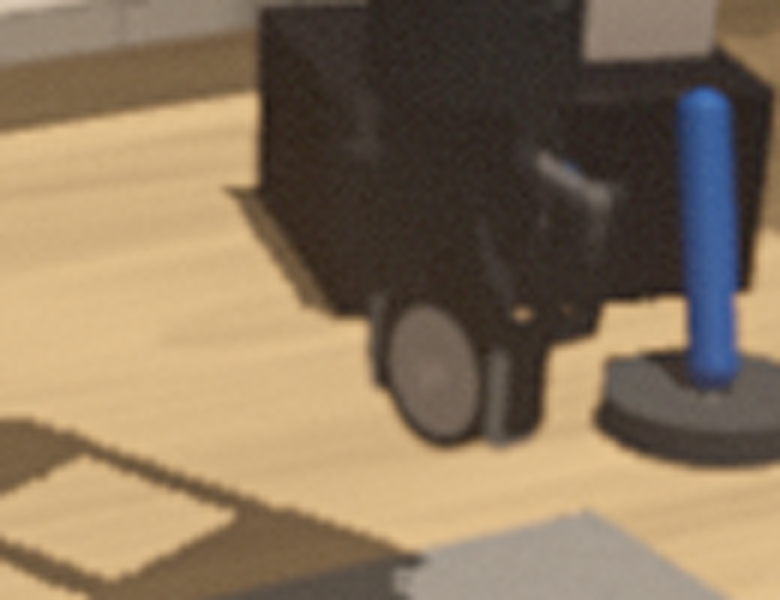

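```bash
cat > ov.py <<'E'
import sys
from h import *
# src out x y w h k  model X Y Zoff yaw
src,out=sys.argv[1:3];x,y,w,h,k=map(int,sys.argv[3:8]);m=sys.argv[8];X,Y,Z,yaw=map(float,sys.argv[9:13])
im=cv2.imread(src);im=cv2.resize(im[y:y+h,x:x+w],None,fx=k,fy=k,interpolation=cv2.INTER_CUBIC);im=np.clip(im*1.6,0,255).astype(np.uint8)
for l in models({m:(X,Y,yaw)}):
    p=(proj(d["scene"],l+[0,0,Z])-[x,y]+.5)*k-.5;cv2.polylines(im,[np.round(p).astype(int)],False,(0,255,255),1)
cv2.imwrite(out,im)
E
python3 ov.py pics/full_e5.png pics/e6.png 380 140 50 40 14 wheel .444 .3092 .0923 7.1
python3 ov.py pics/full_e3.png pics/e7.png 380 180 50 40 14 wheel .444 .3092 .0 7.1
```

```text
(no output)
```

View pics/e6.png

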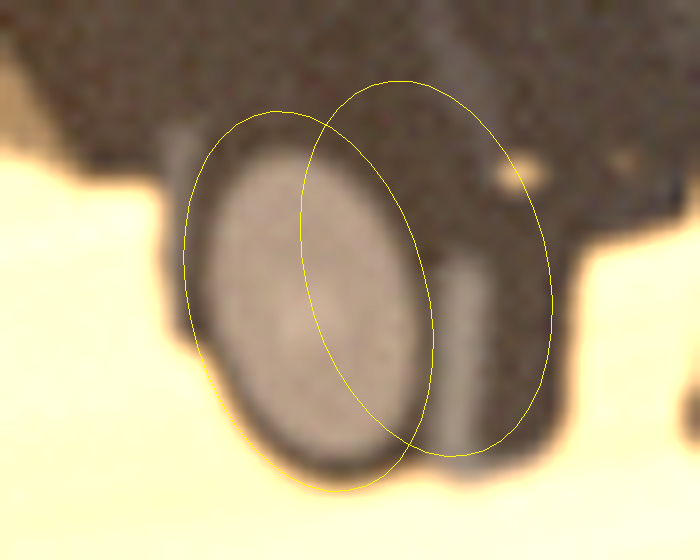

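View pics/e7.png

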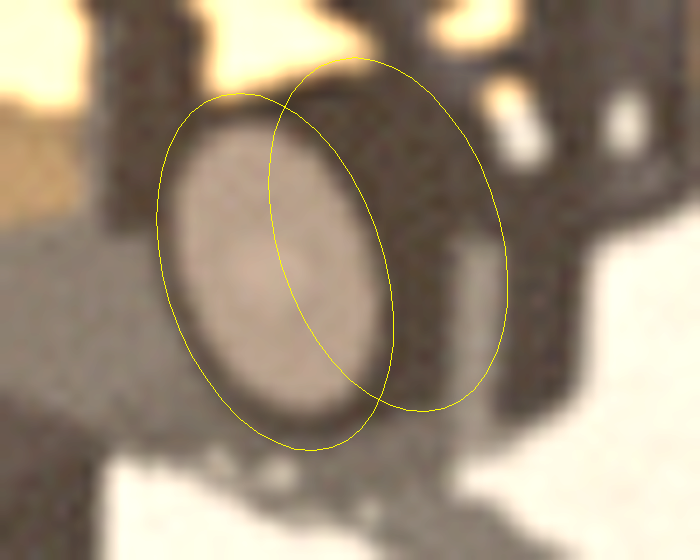

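The wheel is held, centre about 57.5 mm above eef. Carrying it to the axle.

Request:
{"name": "drive_tool", "arguments": {
  "deltas": [
    {"slide": [-0.5,-0.05,0],"delta_rot": [0,0,0.001],"hand": 0},
    {"slide": [-0.8,-0.08,0],"delta_rot": [0,0,0.002],"hand": 0},
    {"slide": [-0.8,-0.08,0],"delta_rot": [0,0,0.002],"hand": 0},
    {"slide": [-0.8,-0.08,0],"delta_rot": [0,0,0.002],"hand": 0},
    {"slide": [-0.8,-0.08,0],"delta_rot": [0,0,0.002],"hand": 0}
  ]
}}

```text
time_s: 22.88
eef_pos: [0.4466, 0.122, 0.069]
eef_rot: [0.0, 0.672, 0.74, 0.0]
wrist_force: [0.8, -0.3, -0.9]
opening: 0.676
```

Request:
{"name": "drive_tool", "arguments": {
  "deltas": [
    {"slide": [-0.8,-0.07,0],"delta_rot": [0,0,0.002],"hand": 0},
    {"slide": [-0.8,-0.07,0],"delta_rot": [0,0,0.001],"hand": 0},
    {"slide": [-0.8,-0.07,0],"delta_rot": [0,0,0],"hand": 0},
    {"slide": [-0.8,-0.06,0],"delta_rot": [0,0,0],"hand": 0},
    {"slide": [-0.5,-0.04,0],"delta_rot": [0,0,0],"hand": 0}
  ]
}}

```text
time_s: 23.5
eef_pos: [0.4477, -0.0644, 0.0691]
eef_rot: [0.001, 0.676, 0.737, 0.0]
wrist_force: [-0.9, 0.1, -1.7]
opening: 0.677
```

```bash
python3 ax.py; python3 plan.py .4532 -.0886 .0175 5 5 0
```

```text
t 23.50 s(out) 64.7 lat -3.4 z 69.1 mm | F out 0.1 lat -0.9 z -1.7 | T [-0.03  0.01  0.02] open 0.677 yaw 4.87
t 23.5 rot deg [ 0.07  0.05 -0.13] dist [ 0.0055 -0.0242 -0.0516]
[{"slide": [-0.098, 0.014, 0.206], "delta_rot": [0.0001, 0.0001, -0.0001], "hand": 0.0}, {"slide": [-0.098, 0.014, 0.206], "delta_rot": [0.0001, 0.0001, -0.0001], "hand": 0.0}, {"slide": [-0.098, 0.014, 0.206], "delta_rot": [0.0001, 0.0001, -0.0001], "hand": 0.0}, {"slide": [-0.098, 0.014, 0.206], "delta_rot": [0.0001, 0.0001, -0.0001], "hand": 0.0}, {"slide": [-0.099, 0.014, 0.206], "delta_rot": [0.0001, 0.0001, -0.0001], "hand": 0.0}]
```

Request:
{"name": "drive_tool", "arguments": {
  "deltas": [
    {"slide": [-0.1,0.02,0.25],"delta_rot": [0,0,0],"hand": 0},
    {"slide": [-0.1,0.02,0.3],"delta_rot": [0,0,0],"hand": 0},
    {"slide": [-0.1,0.02,0.25],"delta_rot": [0,0,0],"hand": 0},
    {"slide": [-0.1,0.01,0.18],"delta_rot": [0,0,0],"hand": 0},
    {"slide": [-0.05,0,0.05],"delta_rot": [0,0,0],"hand": 0}
  ]
}}

```text
time_s: 24.12
eef_pos: [0.4523, -0.0842, 0.0161]
eef_rot: [-0.001, 0.676, 0.737, -0.0]
wrist_force: [0.4, -0.6, -0.7]
opening: 0.676
```

```bash
python3 ax.py;python3 look.py scene f1 160 190 130 90 6
```

```text
t 24.12 s(out) 44.5 lat -0.5 z 16.1 mm | F out -0.7 lat 0.4 z -0.7 | T [-0.01  0.02 -0.05] open 0.676 yaw 4.98
24.125 [ 0.4523 -0.0842  0.0161] [ 0.4 -0.6 -0.7] [-0.01  0.02 -0.05] 0.676
```

View pics/f1.png

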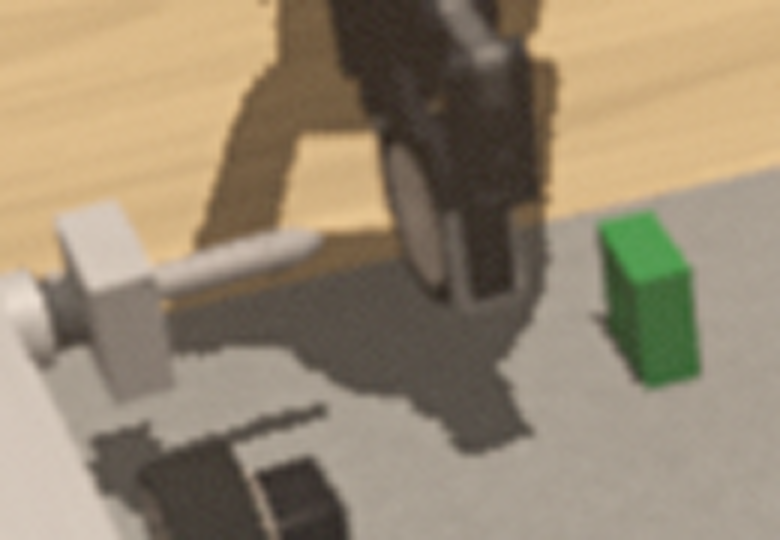

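The spacer is on, and the hub centre (417,212) lies on the axle line. Raising about 1 mm and inserting.

Request:
{"name": "drive_tool", "arguments": {
  "deltas": [
    {"slide": [-0.15,0.01,-0.02],"delta_rot": [0,0,0],"hand": 0},
    {"slide": [-0.15,0,0],"delta_rot": [0,0,0],"hand": 0},
    {"slide": [-0.15,0,0],"delta_rot": [0,0,0],"hand": 0},
    {"slide": [-0.15,0,0],"delta_rot": [0,0,0],"hand": 0},
    {"slide": [-0.1,0,0],"delta_rot": [0,0,0],"hand": 0}
  ]
}}

```text
time_s: 24.8
eef_pos: [0.4564, -0.12, 0.0182]
eef_rot: [0.0, 0.676, 0.737, 0.0]
wrist_force: [0.2, 0.5, -1.3]
opening: 0.674
```

```bash
python3 ax.py;python3 look.py scene f2 160 190 130 90 6
```

```text
t 24.80 s(out) 8.5 lat 0.4 z 18.2 mm | F out 0.4 lat 0.2 z -1.3 | T [ 0.02  0.04 -0.  ] open 0.674 yaw 4.93
24.8 [ 0.4564 -0.12    0.0182] [ 0.2  0.5 -1.3] [ 0.02  0.04 -0.  ] 0.674
```

View pics/f2.png

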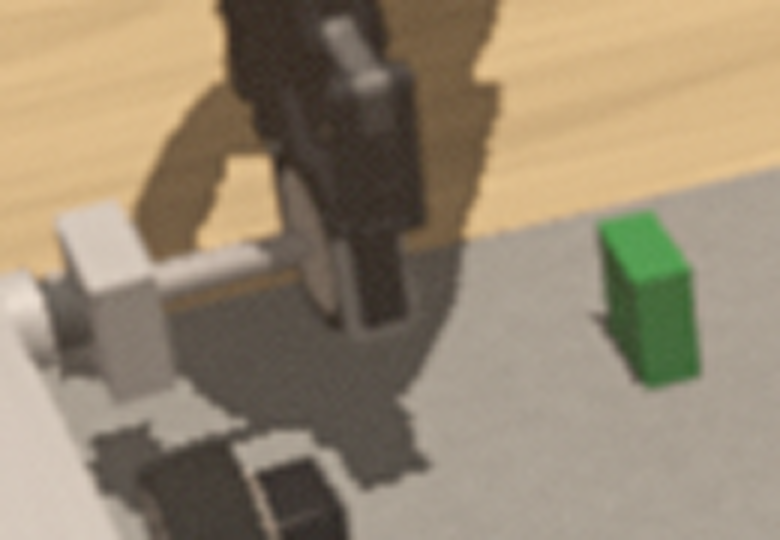

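Request:
{"name": "drive_tool", "arguments": {
  "deltas": [
    {"slide": [-0.1,0,0.01],"delta_rot": [0,0,0],"hand": 0},
    {"slide": [-0.1,0,0],"delta_rot": [0,0,0],"hand": 0},
    {"slide": [-0.1,0,0],"delta_rot": [0,0,0],"hand": 0},
    {"slide": [-0.1,0,0],"delta_rot": [0,0,0],"hand": 0},
    {"slide": [-0.05,0,0],"delta_rot": [0,0,0],"hand": 0}
  ]
}}

```text
time_s: 25.48
eef_pos: [0.4579, -0.1419, 0.0173]
eef_rot: [-0.0, 0.676, 0.737, -0.0]
wrist_force: [-0.9, 1.1, -3.1]
opening: 0.675
```

```bash
python3 ax.py
```

```text
t 25.48 s(out) -13.4 lat -0.0 z 17.3 mm | F out 1.2 lat -0.8 z -3.1 | T [ 0.15  0.15 -0.01] open 0.675 yaw 4.94
```

Request:
{"name": "drive_tool", "arguments": {
  "deltas": [
    {"slide": [-0.1,0,0],"delta_rot": [0,0,0],"hand": 0},
    {"slide": [-0.1,0,0],"delta_rot": [0,0,0],"hand": 0},
    {"slide": [-0.08,0,0],"delta_rot": [0,0,0],"hand": 0},
    {"slide": [-0.06,0,0],"delta_rot": [0,0,0],"hand": 0},
    {"slide": [-0.02,0,0],"delta_rot": [0,0,0],"hand": 0}
  ]
}}

```text
time_s: 26.1
eef_pos: [0.46, -0.1601, 0.0178]
eef_rot: [0.0, 0.676, 0.737, -0.0]
wrist_force: [-1.1, 1.2, -1.0]
opening: 0.675
```

```bash
python3 ax.py;python3 look.py scene f3 140 170 110 80 7
```

```text
t 26.10 s(out) -31.8 lat 0.5 z 17.8 mm | F out 1.3 lat -1.0 z -1.0 | T [ 0.06  0.25 -0.04] open 0.675 yaw 4.94
26.1 [ 0.46   -0.1601  0.0178] [-1.1  1.2 -1. ] [ 0.06  0.25 -0.04] 0.675
```

View pics/f3.png

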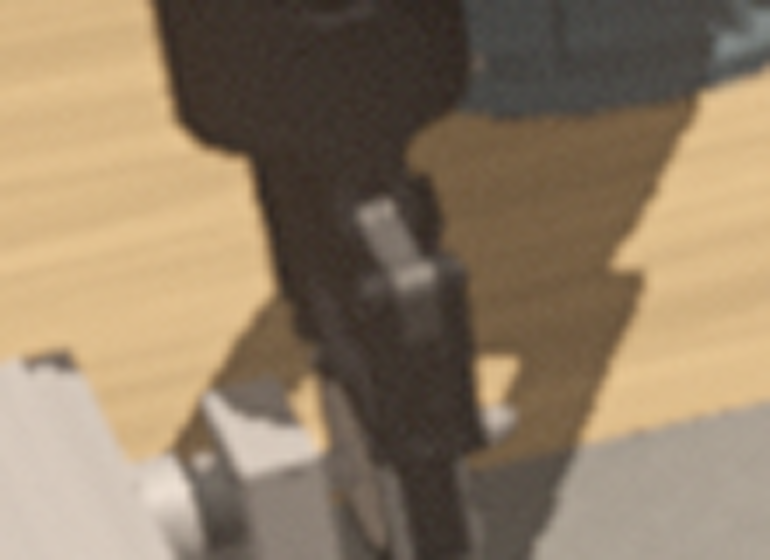

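Request:
{"name": "drive_tool", "arguments": {
  "deltas": [
    {"slide": [-0.04,-0.008,0],"delta_rot": [0,0,0],"hand": 0},
    {"slide": [-0.04,0,0],"delta_rot": [0,0,0],"hand": 0},
    {"slide": [-0.02,0,0],"delta_rot": [0,0,0],"hand": 0},
    {"slide": [-0.02,0,0],"delta_rot": [0,0,0],"hand": 0},
    {"slide": [-0.01,0,0],"delta_rot": [0,0,0],"hand": 0}
  ]
}}

```text
time_s: 26.78
eef_pos: [0.46, -0.1663, 0.0176]
eef_rot: [0.0, 0.676, 0.737, 0.0]
wrist_force: [0.3, 0.5, -1.2]
opening: 0.68
```

```bash
python3 ax.py
```

```text
t 26.77 s(out) -37.9 lat 0.0 z 17.6 mm | F out 0.4 lat 0.3 z -1.2 | T [ 0.    0.03 -0.03] open 0.680 yaw 4.95
```

Request:
{"name": "drive_tool", "arguments": {
  "deltas": [
    {"slide": [-0.008,0,0],"delta_rot": [0,0,0],"hand": 0},
    {"slide": [-0.008,0,0],"delta_rot": [0,0,0],"hand": 0},
    {"slide": [-0.008,0,0],"delta_rot": [0,0,0],"hand": 0},
    {"slide": [-0.008,0,0],"delta_rot": [0,0,0],"hand": 0},
    {"slide": [-0.008,0,0],"delta_rot": [0,0,0],"hand": 0}
  ]
}}

```text
time_s: 27.4
eef_pos: [0.4601, -0.1682, 0.0176]
eef_rot: [-0.0, 0.676, 0.737, -0.0]
wrist_force: [0.1, 1.3, -1.2]
opening: 0.673
```

```bash
python3 ax.py
```

```text
t 27.40 s(out) -39.8 lat -0.1 z 17.6 mm | F out 1.2 lat 0.3 z -1.2 | T [0.04 0.01 0.07] open 0.673 yaw 4.95
```

Request:
{"name": "drive_tool", "arguments": {
  "deltas": [
    {"slide": [-0.01,0,0],"delta_rot": [0,0,0],"hand": 0},
    {"slide": [-0.01,0,0],"delta_rot": [0,0,0],"hand": 0},
    {"slide": [-0.01,0,0],"delta_rot": [0,0,0],"hand": 0},
    {"slide": [-0.01,0,0],"delta_rot": [0,0,0],"hand": 0},
    {"slide": [0,0,0],"delta_rot": [0,0,0],"hand": 0}
  ]
}}

```text
time_s: 28.02
eef_pos: [0.4603, -0.1702, 0.0176]
eef_rot: [0.0, 0.676, 0.737, -0.0]
wrist_force: [-0.4, 0.2, -0.5]
opening: 0.677
```

Request:
{"name": "drive_tool", "arguments": {
  "deltas": [
    {"slide": [-0.01,0,0],"delta_rot": [0,0,0],"hand": 0},
    {"slide": [-0.01,0,0],"delta_rot": [0,0,0],"hand": 0},
    {"slide": [-0.01,0,0],"delta_rot": [0,0,0],"hand": 0},
    {"slide": [0,0,0],"delta_rot": [0,0,0],"hand": 0},
    {"slide": [0,0,0],"delta_rot": [0,0,0],"hand": 0}
  ]
}}

```text
time_s: 28.65
eef_pos: [0.4603, -0.1715, 0.0175]
eef_rot: [-0.0, 0.676, 0.737, -0.0]
wrist_force: [-0.5, 1.3, -0.4]
opening: 0.676
```

```bash
python3 ax.py
```

```text
t 28.65 s(out) -43.1 lat -0.2 z 17.5 mm | F out 1.4 lat -0.4 z -0.4 | T [0.18 0.04 0.  ] open 0.676 yaw 4.96
```

Request:
{"name": "drive_tool", "arguments": {
  "deltas": [
    {"slide": [-0.01,0,0],"delta_rot": [0,0,0],"hand": 0},
    {"slide": [-0.01,0,0],"delta_rot": [0,0,0],"hand": 0},
    {"slide": [-0.01,0,0],"delta_rot": [0,0,0],"hand": 0},
    {"slide": [0,0,0],"delta_rot": [0,0,0],"hand": 0},
    {"slide": [0,0,0],"delta_rot": [0,0,0],"hand": 0}
  ]
}}

```text
time_s: 29.28
eef_pos: [0.4602, -0.1715, 0.0175]
eef_rot: [-0.001, 0.676, 0.737, 0.001]
wrist_force: [-0.9, 8.1, 3.2]
opening: 0.68
```

```bash
python3 ax.py
```

```text
t 29.27 s(out) -43.2 lat -0.2 z 17.5 mm | F out 8.2 lat -0.2 z 3.2 | T [ 1.12  0.05 -0.09] open 0.680 yaw 4.95
```

Contact at s = -43.2 (expected about -43.6), now at 8 N. A bit more, then hold.

Request:
{"name": "drive_tool", "arguments": {
  "deltas": [
    {"slide": [-0.006,0,0],"delta_rot": [0,0,0],"hand": 0},
    {"slide": [-0.006,0,0],"delta_rot": [0,0,0],"hand": 0},
    {"slide": [0,0,0],"delta_rot": [0,0,0],"hand": 0},
    {"slide": [0,0,0],"delta_rot": [0,0,0],"hand": 0},
    {"slide": [0,0,0],"delta_rot": [0,0,0],"hand": 0}
  ]
}}

```text
time_s: 29.9
eef_pos: [0.4602, -0.1715, 0.0174]
eef_rot: [-0.002, 0.676, 0.737, 0.001]
wrist_force: [-0.7, 11.2, 4.6]
opening: 0.675
```

```bash
python3 ax.py
```

```text
t 29.90 s(out) -43.2 lat -0.3 z 17.4 mm | F out 11.2 lat 0.3 z 4.6 | T [ 1.44  0.05 -0.05] open 0.675 yaw 4.95
```

Request:
{"name": "drive_tool", "arguments": {
  "deltas": [
    {"slide": [0,0,0],"delta_rot": [0,0,0],"hand": 0},
    {"slide": [0.028,0,0],"delta_rot": [0,0,0],"hand": 0},
    {"slide": [0,0,0],"delta_rot": [0,0,0],"hand": 1},
    {"slide": [0,0,0],"delta_rot": [0,0,0],"hand": 1},
    {"slide": [0,0,0],"delta_rot": [0,0,0],"hand": 1}
  ]
}}

```text
time_s: 30.52
eef_pos: [0.4607, -0.1729, 0.0178]
eef_rot: [0.0, 0.676, 0.737, -0.0]
wrist_force: [0.2, -0.4, 0.6]
opening: 0.998
```

Request:
{"name": "drive_tool", "arguments": {
  "deltas": [
    {"slide": [0,0,-0.1],"delta_rot": [0,0,0],"hand": 1},
    {"slide": [0,0,-0.3],"delta_rot": [0,0,0],"hand": 1},
    {"slide": [0,0,-0.5],"delta_rot": [0,0,0],"hand": 1},
    {"slide": [0,0,-0.7],"delta_rot": [0,0,0],"hand": 1},
    {"slide": [0,0,-0.5],"delta_rot": [0,0,0],"hand": 1}
  ]
}}

```text
time_s: 31.15
eef_pos: [0.4612, -0.1729, 0.1254]
eef_rot: [0.001, 0.676, 0.737, 0.0]
wrist_force: [1.3, 0.0, 0.1]
opening: 1.005
```

```bash
python3 ax.py;python3 look.py scene f4 140 170 110 80 7; python3 plan.py .481 .208 .06 16 10 1
python3 - <<'E'
from h import *
s=d["scene"];t=d["top"]
D=lambda u,v:(355+u/16,202+v/16)
Q=[onz(s,D(*p),.044) for p in [(100,155),(280,68),(500,155),(315,235)]]
print(np.round(Q,4),np.mean(Q,0))
E
```

```text
t 31.15 s(out) -44.6 lat 0.7 z 125.4 mm | F out -0.1 lat 1.3 z 0.1 | T [ 0.01 -0.04 -0.05] open 1.005 yaw 4.95
31.15 [ 0.4612 -0.1729  0.1254] [1.3 0.  0.1] [ 0.01 -0.04 -0.05] 1.005
t 31.2 rot deg [  0.31   0.31 -11.03] dist [ 0.018   0.3819 -0.0685]
[{"slide": [0.759, 0.101, 0.134], "delta_rot": [0.0002, 0.0002, -0.0061], "hand": 1.0}, {"slide": [0.756, 0.116, 0.134], "delta_rot": [0.0002, 0.0002, -0.0061], "hand": 1.0}, {"slide": [0.754, 0.13, 0.135], "delta_rot": [0.0002, 0.0002, -0.0061], "hand": 1.0}, {"slide": [0.751, 0.145, 0.135], "delta_rot": [0.0002, 0.0002, -0.0061], "hand": 1.0}, {"slide": [0.748, 0.16, 0.135], "delta_rot": [0.0002, 0.0002, -0.0061], "hand": 1.0}]
[{"slide": [0.745, 0.174, 0.136], "delta_rot": [0.0002, 0.0002, -0.0061], "hand": 1.0}, {"slide": [0.741, 0.188, 0.136], "delta_rot": [0.0002, 0.0002, -0.0061], "hand": 1.0}, {"slide": [0.738, 0.203, 0.136], "delta_rot": [0.0002, 0.0002, -0.0061], "hand": 1.0}, {"slide": [0.733, 0.217, 0.136], "delta_rot": [0.0002, 0.0002, -0.0061], "hand": 1.0}, {"slide": [0.729, 0.231, 0.137], "delta_rot": [0.0002, 0.0002, -0.0061], "hand": 1.0}]
[[0.4728 0.1846 0.044 ]
 [0.4621 0.2183 0.044 ]
 [0.4971 0.232  0.044 ]
 [0.505  0.1991 0.044 ]] [0.48422273 0.20849944 0.044     ]
```

View pics/f4.png

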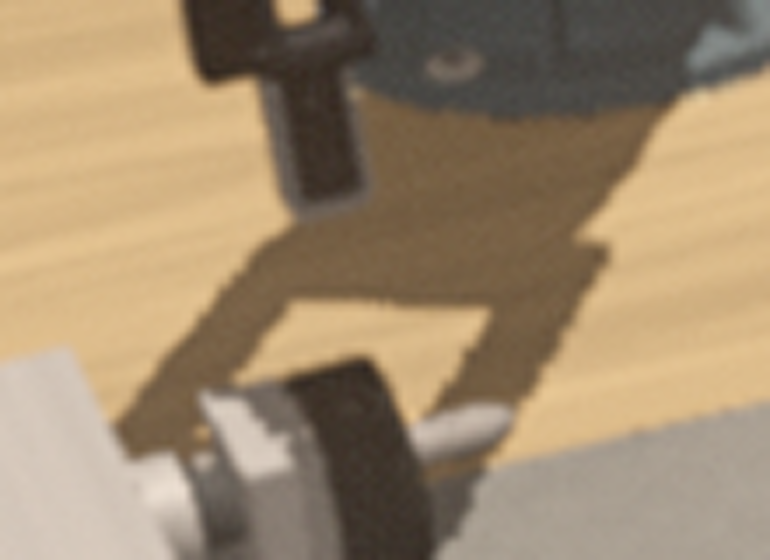

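The wheel sits flush against the spacer with the axle tip protruding (crop (500,415)). Now the cap: top and scene give a centre near (0.481, 0.208), yaw 16°.

Request:
{"name": "drive_tool", "arguments": {
  "deltas": [
    {"slide": [0.6,0.09,0.05],"delta_rot": [0,0,-0.006],"hand": 1},
    {"slide": [0.8,0.12,0.1],"delta_rot": [0,0,-0.006],"hand": 1},
    {"slide": [0.8,0.14,0.1],"delta_rot": [0,0,-0.006],"hand": 1},
    {"slide": [0.8,0.15,0.1],"delta_rot": [0,0,-0.006],"hand": 1},
    {"slide": [0.8,0.17,0.1],"delta_rot": [0,0,-0.006],"hand": 1}
  ]
}}

```text
time_s: 31.82
eef_pos: [0.47, 0.0216, 0.1007]
eef_rot: [0.001, 0.64, 0.768, 0.0]
wrist_force: [1.6, -0.3, 0.9]
opening: 1.002
```

Request:
{"name": "drive_tool", "arguments": {
  "deltas": [
    {"slide": [0.8,0.19,0.15],"delta_rot": [0,0,-0.006],"hand": 1},
    {"slide": [0.8,0.2,0.15],"delta_rot": [0,0,-0.006],"hand": 1},
    {"slide": [0.75,0.2,0.15],"delta_rot": [0,0,-0.006],"hand": 1},
    {"slide": [0.75,0.22,0.15],"delta_rot": [0,0,-0.006],"hand": 1},
    {"slide": [0.5,0.16,0.1],"delta_rot": [0,0,-0.006],"hand": 1}
  ]
}}

```text
time_s: 32.45
eef_pos: [0.4787, 0.2083, 0.0654]
eef_rot: [0.0, 0.603, 0.798, 0.0]
wrist_force: [1.0, 0.1, 0.2]
opening: 1.001
```

```bash
python3 ax.py; python3 plan.py .481 .2085 -.0255 16 8 1
```

```text
t 32.45 s(out) 333.6 lat 51.3 z 65.4 mm | F out 0.0 lat 1.0 z 0.2 | T [-0.04  0.    0.01] open 1.001 yaw 15.86
t 32.45 rot deg [ 0.03 -0.   -0.14] dist [ 0.0023  0.0002 -0.0909]
[{"slide": [-0.001, 0.006, 0.227], "delta_rot": [0.0, -0.0, -0.0001], "hand": 1.0}, {"slide": [-0.001, 0.006, 0.227], "delta_rot": [0.0, -0.0, -0.0001], "hand": 1.0}, {"slide": [-0.001, 0.006, 0.227], "delta_rot": [0.0, -0.0, -0.0001], "hand": 1.0}, {"slide": [-0.001, 0.006, 0.227], "delta_rot": [0.0, -0.0, -0.0001], "hand": 1.0}, {"slide": [-0.001, 0.006, 0.227], "delta_rot": [0.0, -0.0, -0.0001], "hand": 1.0}]
[{"slide": [-0.001, 0.006, 0.227], "delta_rot": [0.0, -0.0, -0.0001], "hand": 1.0}, {"slide": [-0.001, 0.006, 0.227], "delta_rot": [0.0, -0.0, -0.0001], "hand": 1.0}, {"slide": [-0.001, 0.006, 0.227], "delta_rot": [0.0, -0.0, -0.0001], "hand": 1.0}]
```

Request:
{"name": "drive_tool", "arguments": {
  "deltas": [
    {"slide": [0,0.03,0.4],"delta_rot": [0,0,0],"hand": 1},
    {"slide": [0,0.02,0.5],"delta_rot": [0,0,0],"hand": 1},
    {"slide": [0,0,0.4],"delta_rot": [0,0,0],"hand": 1},
    {"slide": [0,0,0.3],"delta_rot": [0,0,0],"hand": 1},
    {"slide": [0,0,0.15],"delta_rot": [0,0,0],"hand": 1}
  ]
}}

```text
time_s: 33.08
eef_pos: [0.481, 0.2072, -0.0229]
eef_rot: [-0.0, 0.604, 0.797, -0.0]
wrist_force: [-0.3, 0.7, 0.5]
opening: 0.999
```

```bash
python3 ax.py;python3 look.py scene g1 310 140 130 100 6
```

```text
t 33.08 s(out) 332.4 lat 53.4 z -22.9 mm | F out 0.7 lat -0.2 z 0.5 | T [-0.03 -0.01  0.01] open 0.999 yaw 15.75
33.075 [ 0.481   0.2072 -0.0229] [-0.3  0.7  0.5] [-0.03 -0.01  0.01] 0.999
```

View pics/g1.png

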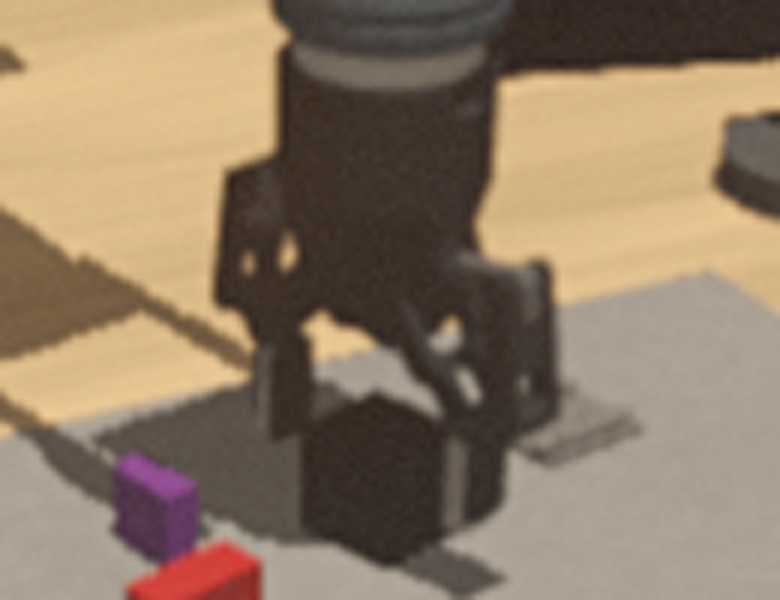

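The fingers straddle the cap. Closing and lifting.

Request:
{"name": "drive_tool", "arguments": {
  "deltas": [
    {"slide": [0,0,0.04],"delta_rot": [0,0,0],"hand": 0.5},
    {"slide": [0,0,0],"delta_rot": [0,0,0],"hand": 0},
    {"slide": [0,0,0],"delta_rot": [0,0,0],"hand": 0},
    {"slide": [0,0,0],"delta_rot": [0,0,0],"hand": 0},
    {"slide": [0,0,0],"delta_rot": [0,0,0],"hand": 0}
  ]
}}

```text
time_s: 33.75
eef_pos: [0.4821, 0.2075, -0.0235]
eef_rot: [0.001, 0.604, 0.797, 0.001]
wrist_force: [-0.7, -0.7, 5.8]
opening: 0.517
```

Request:
{"name": "drive_tool", "arguments": {
  "deltas": [
    {"slide": [0,0,-0.1],"delta_rot": [0,0,0],"hand": 0},
    {"slide": [0,0,-0.5],"delta_rot": [0,0,0],"hand": 0},
    {"slide": [0,0,-0.6],"delta_rot": [0,0,0],"hand": 0},
    {"slide": [0,0,-0.6],"delta_rot": [0,0,0],"hand": 0},
    {"slide": [0,0,-0.2],"delta_rot": [0,0,0],"hand": 0}
  ]
}}

```text
time_s: 34.38
eef_pos: [0.4822, 0.2076, 0.0774]
eef_rot: [0.001, 0.604, 0.797, 0.001]
wrist_force: [-0.3, 0.4, -1.1]
opening: 0.508
```

```bash
python3 ax.py;python3 look.py scene g2 310 100 130 100 6; python3 plan.py .4523 -.0786 .075 5 10 0
```

```text
t 34.38 s(out) 332.6 lat 54.7 z 77.4 mm | F out 0.4 lat -0.2 z -1.1 | T [ 0.03 -0.02  0.03] open 0.508 yaw 15.75
34.375 [0.4822 0.2076 0.0774] [-0.3  0.4 -1.1] [ 0.03 -0.02  0.03] 0.508
t 34.425 rot deg [ 0.18  0.   10.76] dist [-0.03   -0.2862 -0.0026]
[{"slide": [-0.535, -0.213, 0.005], "delta_rot": [0.0001, 0.0, 0.006], "hand": 0.0}, {"slide": [-0.539, -0.203, 0.005], "delta_rot": [0.0001, 0.0, 0.006], "hand": 0.0}, {"slide": [-0.542, -0.193, 0.005], "delta_rot": [0.0001, 0.0, 0.006], "hand": 0.0}, {"slide": [-0.546, -0.183, 0.005], "delta_rot": [0.0001, 0.0, 0.006], "hand": 0.0}, {"slide": [-0.549, -0.173, 0.005], "delta_rot": [0.0001, 0.0, 0.006], "hand": 0.0}]
[{"slide": [-0.552, -0.162, 0.005], "delta_rot": [0.0001, 0.0, 0.006], "hand": 0.0}, {"slide": [-0.555, -0.152, 0.005], "delta_rot": [0.0001, 0.0, 0.006], "hand": 0.0}, {"slide": [-0.558, -0.141, 0.005], "delta_rot": [0.0001, 0.0, 0.006], "hand": 0.0}, {"slide": [-0.56, -0.131, 0.005], "delta_rot": [0.0001, 0.0, 0.006], "hand": 0.0}, {"slide": [-0.563, -0.12, 0.005], "delta_rot": [0.0001, 0.0, 0.006], "hand": 0.0}]
```

View pics/g2.png

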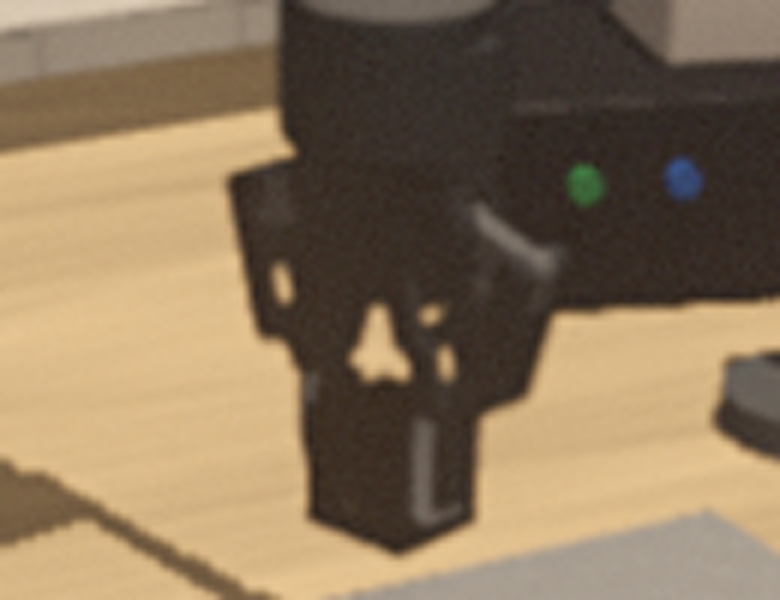

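Request:
{"name": "drive_tool", "arguments": {
  "deltas": [
    {"slide": [-0.4,-0.16,0],"delta_rot": [0,0,0.006],"hand": 0},
    {"slide": [-0.6,-0.22,0],"delta_rot": [0,0,0.006],"hand": 0},
    {"slide": [-0.6,-0.21,0],"delta_rot": [0,0,0.006],"hand": 0},
    {"slide": [-0.6,-0.2,0],"delta_rot": [0,0,0.006],"hand": 0},
    {"slide": [-0.6,-0.19,0],"delta_rot": [0,0,0.006],"hand": 0}
  ]
}}

```text
time_s: 35.05
eef_pos: [0.4648, 0.0589, 0.0742]
eef_rot: [-0.001, 0.641, 0.768, -0.001]
wrist_force: [0.8, 0.3, -1.6]
opening: 0.511
```

Request:
{"name": "drive_tool", "arguments": {
  "deltas": [
    {"slide": [-0.6,-0.18,0],"delta_rot": [0,0,0.006],"hand": 0},
    {"slide": [-0.6,-0.16,0],"delta_rot": [0,0,0.006],"hand": 0},
    {"slide": [-0.6,-0.15,0],"delta_rot": [0,0,0.006],"hand": 0},
    {"slide": [-0.5,-0.12,0],"delta_rot": [0,0,0.006],"hand": 0},
    {"slide": [-0.3,-0.06,0],"delta_rot": [0,0,0.006],"hand": 0}
  ]
}}

```text
time_s: 35.67
eef_pos: [0.4511, -0.0745, 0.0745]
eef_rot: [-0.001, 0.677, 0.736, -0.0]
wrist_force: [0.4, 0.1, -0.5]
opening: 0.507
```

```bash
python3 ax.py; python3 plan.py .4523 -.0786 .0295 5 5 0
```

```text
t 35.67 s(out) 54.2 lat -0.8 z 74.5 mm | F out 0.0 lat 0.4 z -0.5 | T [ 0.01 -0.01  0.  ] open 0.507 yaw 4.84
t 35.675 rot deg [-0.1  -0.06 -0.16] dist [ 0.0012 -0.0041 -0.045 ]
[{"slide": [-0.017, 0.004, 0.18], "delta_rot": [-0.0001, -0.0001, -0.0002], "hand": 0.0}, {"slide": [-0.017, 0.003, 0.18], "delta_rot": [-0.0001, -0.0001, -0.0002], "hand": 0.0}, {"slide": [-0.017, 0.003, 0.18], "delta_rot": [-0.0001, -0.0001, -0.0002], "hand": 0.0}, {"slide": [-0.017, 0.003, 0.18], "delta_rot": [-0.0001, -0.0001, -0.0002], "hand": 0.0}, {"slide": [-0.017, 0.003, 0.18], "delta_rot": [-0.0001, -0.0001, -0.0002], "hand": 0.0}]
```

Request:
{"name": "drive_tool", "arguments": {
  "deltas": [
    {"slide": [0,0.01,0.3],"delta_rot": [0,0,0],"hand": 0},
    {"slide": [0,0.01,0.3],"delta_rot": [0,0,0],"hand": 0},
    {"slide": [0,0,0.2],"delta_rot": [0,0,0],"hand": 0},
    {"slide": [0,0,0.1],"delta_rot": [0,0,0],"hand": 0},
    {"slide": [0,0,0],"delta_rot": [0,0,0],"hand": 0}
  ]
}}

```text
time_s: 36.3
eef_pos: [0.4528, -0.0733, 0.0301]
eef_rot: [-0.0, 0.676, 0.737, -0.0]
wrist_force: [0.6, 0.6, -1.5]
opening: 0.507
```

```bash
python3 ax.py;python3 look.py scene h1 160 190 130 90 6
python3 - <<'E'
import cv2,numpy as np
f=cv2.imread("pics/full_h1.png").astype(float)[195:250,200:260]
f=np.clip((f-20)*4,0,255).astype(np.uint8)
cv2.imwrite("pics/h2.png",cv2.resize(f,None,fx=11,fy=11,interpolation=cv2.INTER_CUBIC))
E
```

```text
t 36.30 s(out) 55.3 lat 1.0 z 30.1 mm | F out 0.6 lat 0.6 z -1.5 | T [-0.05  0.   -0.  ] open 0.507 yaw 4.99
36.3 [ 0.4528 -0.0733  0.0301] [ 0.6  0.6 -1.5] [-0.05  0.   -0.  ] 0.507
```

View pics/h1.png

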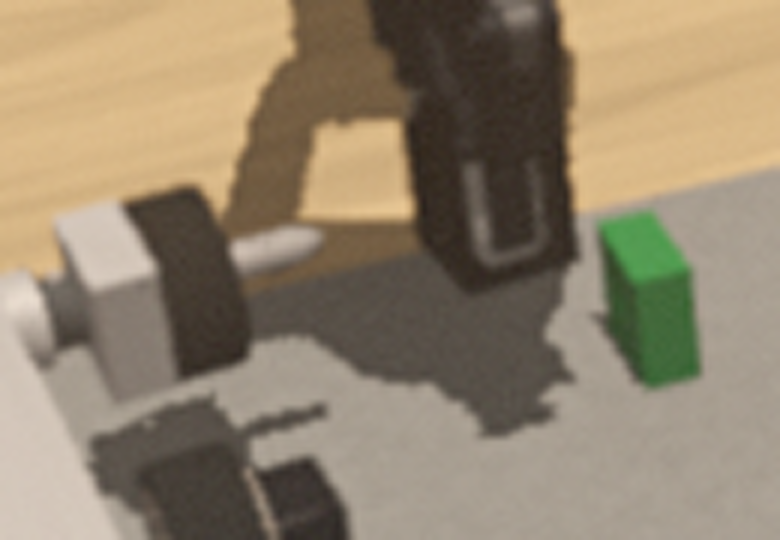

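View pics/h2.png

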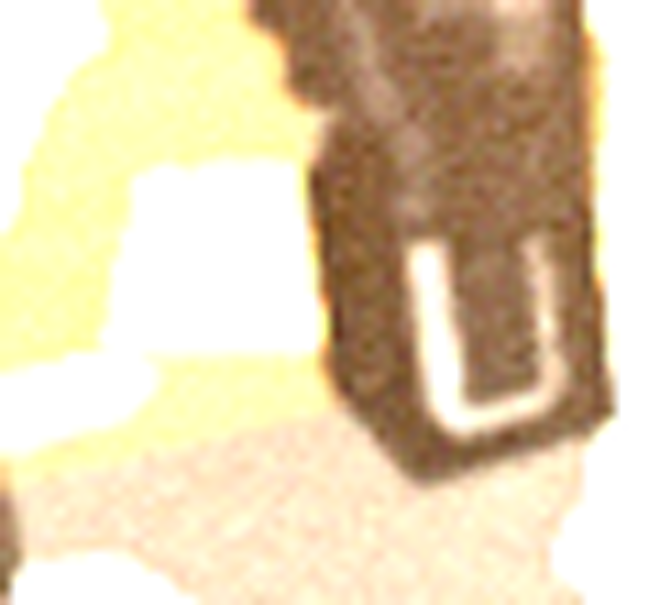

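No bulge shows on the near side. If the closed end leads, I'd feel it at s ≈ 23 mm. Approaching with the lateral offset corrected by -1 mm.

Request:
{"name": "drive_tool", "arguments": {
  "deltas": [
    {"slide": [-0.12,-0.01,0],"delta_rot": [0,0,0],"hand": 0},
    {"slide": [-0.15,-0.008,0],"delta_rot": [0,0,0],"hand": 0},
    {"slide": [-0.15,0,0],"delta_rot": [0,0,0],"hand": 0},
    {"slide": [-0.1,0,0],"delta_rot": [0,0,0],"hand": 0},
    {"slide": [-0.05,0,0],"delta_rot": [0,0,0],"hand": 0}
  ]
}}

```text
time_s: 36.98
eef_pos: [0.4547, -0.1027, 0.0306]
eef_rot: [0.0, 0.676, 0.737, 0.0]
wrist_force: [0.2, 0.5, -0.4]
opening: 0.514
```

```bash
python3 ax.py;python3 look.py scene h3 180 200 80 60 9
```

```text
t 36.98 s(out) 25.8 lat 0.3 z 30.6 mm | F out 0.5 lat 0.2 z -0.4 | T [-0.01 -0.01 -0.02] open 0.514 yaw 4.92
36.975 [ 0.4547 -0.1027  0.0306] [ 0.2  0.5 -0.4] [-0.01 -0.01 -0.02] 0.514
```

View pics/h3.png

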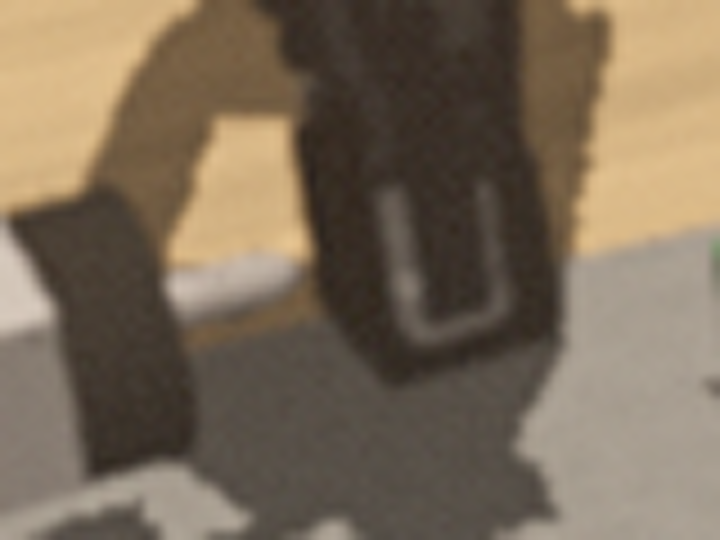

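The bore-face centre (350,252) is on the axle line. Advancing slowly.

Request:
{"name": "drive_tool", "arguments": {
  "deltas": [
    {"slide": [-0.04,-0.004,0.01],"delta_rot": [0,0,0],"hand": 0},
    {"slide": [-0.04,0,0],"delta_rot": [0,0,0],"hand": 0},
    {"slide": [-0.03,0,0],"delta_rot": [0,0,0],"hand": 0},
    {"slide": [-0.03,0,0],"delta_rot": [0,0,0],"hand": 0},
    {"slide": [-0.02,0,0],"delta_rot": [0,0,0],"hand": 0}
  ]
}}

```text
time_s: 37.65
eef_pos: [0.4552, -0.1103, 0.0301]
eef_rot: [0.0, 0.676, 0.737, -0.0]
wrist_force: [-0.4, 0.7, -1.1]
opening: 0.513
```

```bash
python3 ax.py
```

```text
t 37.65 s(out) 18.3 lat 0.1 z 30.1 mm | F out 0.7 lat -0.3 z -1.1 | T [ 0.04 -0.04  0.02] open 0.513 yaw 4.95
```

Request:
{"name": "drive_tool", "arguments": {
  "deltas": [
    {"slide": [-0.02,0,0],"delta_rot": [0,0,0],"hand": 0},
    {"slide": [-0.02,0,0],"delta_rot": [0,0,0],"hand": 0},
    {"slide": [-0.02,0,0],"delta_rot": [0,0,0],"hand": 0},
    {"slide": [-0.01,0,0],"delta_rot": [0,0,0],"hand": 0},
    {"slide": [-0.01,0,0],"delta_rot": [0,0,0],"hand": 0}
  ]
}}

```text
time_s: 38.28
eef_pos: [0.4555, -0.1142, 0.0301]
eef_rot: [-0.0, 0.676, 0.737, -0.0]
wrist_force: [-0.5, 0.8, -0.2]
opening: 0.506
```

```bash
python3 ax.py
```

```text
t 38.27 s(out) 14.4 lat 0.0 z 30.1 mm | F out 0.9 lat -0.5 z -0.2 | T [-0.05  0.06  0.01] open 0.506 yaw 4.95
```

The tip is 5.6 mm inside with no force, so the open end leads. Continuing.

Request:
{"name": "drive_tool", "arguments": {
  "deltas": [
    {"slide": [-0.02,0,0],"delta_rot": [0,0,0],"hand": 0},
    {"slide": [-0.02,0,0],"delta_rot": [0,0,0],"hand": 0},
    {"slide": [-0.02,0,0],"delta_rot": [0,0,0],"hand": 0},
    {"slide": [-0.02,0,0],"delta_rot": [0,0,0],"hand": 0},
    {"slide": [0,0,0],"delta_rot": [0,0,0],"hand": 0}
  ]
}}

```text
time_s: 38.9
eef_pos: [0.455, -0.1181, 0.0297]
eef_rot: [-0.001, 0.676, 0.737, -0.0]
wrist_force: [-3.6, 0.6, -1.8]
opening: 0.509
```

```bash
python3 ax.py
```

```text
t 38.90 s(out) 10.6 lat -0.8 z 29.7 mm | F out 0.9 lat -3.5 z -1.8 | T [ 0.03  0.59 -0.02] open 0.509 yaw 4.96
```

The axle pushes the tool 0.8 mm sideways (3.5 N). I'll follow it with the command and go on.

Request:
{"name": "drive_tool", "arguments": {
  "deltas": [
    {"slide": [0,-0.018,0.006],"delta_rot": [0,0,0],"hand": 0},
    {"slide": [-0.02,0,0],"delta_rot": [0,0,0],"hand": 0},
    {"slide": [-0.02,0,0],"delta_rot": [0,0,0],"hand": 0},
    {"slide": [-0.02,0,0],"delta_rot": [0,0,0],"hand": 0},
    {"slide": [0,0,0],"delta_rot": [0,0,0],"hand": 0}
  ]
}}

```text
time_s: 39.52
eef_pos: [0.4551, -0.1213, 0.0297]
eef_rot: [-0.0, 0.676, 0.737, -0.0]
wrist_force: [-3.6, 0.5, -2.7]
opening: 0.514
```

```bash
python3 ax.py
```

```text
t 39.52 s(out) 7.3 lat -0.9 z 29.7 mm | F out 0.8 lat -3.5 z -2.7 | T [ 0.06  0.44 -0.02] open 0.514 yaw 4.95
```

Request:
{"name": "drive_tool", "arguments": {
  "deltas": [
    {"slide": [0,-0.018,0],"delta_rot": [0,0,0],"hand": 0},
    {"slide": [-0.02,0,0],"delta_rot": [0,0,0],"hand": 0},
    {"slide": [-0.02,0,0],"delta_rot": [0,0,0],"hand": 0},
    {"slide": [-0.02,0,0],"delta_rot": [0,0,0],"hand": 0},
    {"slide": [0,0,0],"delta_rot": [0,0,0],"hand": 0}
  ]
}}

```text
time_s: 40.15
eef_pos: [0.4544, -0.1243, 0.0296]
eef_rot: [-0.0, 0.676, 0.737, -0.0]
wrist_force: [-0.1, 1.4, -4.9]
opening: 0.51
```

```bash
python3 ax.py
```

```text
t 40.15 s(out) 4.4 lat -1.9 z 29.6 mm | F out 1.4 lat 0.0 z -4.9 | T [ 0.28  0.08 -0.03] open 0.510 yaw 4.95
```

Request:
{"name": "drive_tool", "arguments": {
  "deltas": [
    {"slide": [-0.02,0.004,0.012],"delta_rot": [0,0,0],"hand": 0},
    {"slide": [-0.02,0,0],"delta_rot": [0,0,0],"hand": 0},
    {"slide": [-0.02,0,0],"delta_rot": [0,0,0],"hand": 0},
    {"slide": [-0.02,0,0],"delta_rot": [0,0,0],"hand": 0},
    {"slide": [0,0,0],"delta_rot": [0,0,0],"hand": 0}
  ]
}}

```text
time_s: 40.78
eef_pos: [0.4553, -0.1288, 0.0293]
eef_rot: [0.0, 0.676, 0.737, -0.0]
wrist_force: [0.7, -0.5, -5.1]
opening: 0.514
```

```bash
python3 ax.py
```

```text
t 40.77 s(out) -0.2 lat -1.4 z 29.3 mm | F out -0.5 lat 0.7 z -5.1 | T [-0.05  0.02 -0.04] open 0.514 yaw 4.95
```

Request:
{"name": "drive_tool", "arguments": {
  "deltas": [
    {"slide": [-0.03,0,0.008],"delta_rot": [0,0,0],"hand": 0},
    {"slide": [-0.02,0,0],"delta_rot": [0,0,0],"hand": 0},
    {"slide": [-0.02,0,0],"delta_rot": [0,0,0],"hand": 0},
    {"slide": [-0.02,0,0],"delta_rot": [0,0,0],"hand": 0},
    {"slide": [-0.01,0,0],"delta_rot": [0,0,0],"hand": 0}
  ]
}}

```text
time_s: 41.4
eef_pos: [0.4556, -0.1333, 0.0288]
eef_rot: [0.0, 0.676, 0.737, -0.0]
wrist_force: [-0.9, 2.3, -3.2]
opening: 0.511
```

```bash
python3 ax.py
```

```text
t 41.40 s(out) -4.7 lat -1.5 z 28.8 mm | F out 2.3 lat -0.7 z -3.2 | T [0.17 0.02 0.03] open 0.511 yaw 4.95
```

Request:
{"name": "drive_tool", "arguments": {
  "deltas": [
    {"slide": [-0.012,0,0],"delta_rot": [0,0,0],"hand": 0},
    {"slide": [-0.012,0,0],"delta_rot": [0,0,0],"hand": 0},
    {"slide": [-0.012,0,0],"delta_rot": [0,0,0],"hand": 0},
    {"slide": [-0.012,0,0],"delta_rot": [0,0,0],"hand": 0},
    {"slide": [0,0,0],"delta_rot": [0,0,0],"hand": 0}
  ]
}}

```text
time_s: 42.02
eef_pos: [0.4558, -0.1359, 0.0288]
eef_rot: [0.0, 0.676, 0.737, -0.0]
wrist_force: [0.0, 1.0, -3.3]
opening: 0.511
```

```bash
python3 ax.py
```

```text
t 42.02 s(out) -7.3 lat -1.5 z 28.8 mm | F out 1.0 lat 0.1 z -3.3 | T [0.02 0.05 0.04] open 0.511 yaw 4.95
```

Request:
{"name": "drive_tool", "arguments": {
  "deltas": [
    {"slide": [-0.01,0,0],"delta_rot": [0,0,0],"hand": 0},
    {"slide": [-0.01,0,0],"delta_rot": [0,0,0],"hand": 0},
    {"slide": [-0.01,0,0],"delta_rot": [0,0,0],"hand": 0},
    {"slide": [-0.01,0,0],"delta_rot": [0,0,0],"hand": 0},
    {"slide": [0,0,0],"delta_rot": [0,0,0],"hand": 0}
  ]
}}

```text
time_s: 42.65
eef_pos: [0.456, -0.1378, 0.0288]
eef_rot: [0.0, 0.676, 0.737, -0.0]
wrist_force: [-1.3, -0.1, -3.3]
opening: 0.51
```

```bash
python3 ax.py
```

```text
t 42.65 s(out) -9.2 lat -1.5 z 28.8 mm | F out -0.0 lat -1.3 z -3.3 | T [0.12 0.02 0.08] open 0.510 yaw 4.95
```

Request:
{"name": "drive_tool", "arguments": {
  "deltas": [
    {"slide": [-0.01,0,0],"delta_rot": [0,0,0],"hand": 0},
    {"slide": [-0.01,0,0],"delta_rot": [0,0,0],"hand": 0},
    {"slide": [-0.01,0,0],"delta_rot": [0,0,0],"hand": 0},
    {"slide": [-0.01,0,0],"delta_rot": [0,0,0],"hand": 0},
    {"slide": [0,0,0],"delta_rot": [0,0,0],"hand": 0}
  ]
}}

```text
time_s: 43.28
eef_pos: [0.4562, -0.1398, 0.0288]
eef_rot: [0.0, 0.676, 0.737, -0.0]
wrist_force: [-0.0, 0.7, -3.7]
opening: 0.512
```

```bash
python3 ax.py;python3 look.py scene h5 160 190 80 60 9
```

```text
t 43.27 s(out) -11.2 lat -1.5 z 28.8 mm | F out 0.7 lat 0.0 z -3.7 | T [ 0.1   0.02 -0.02] open 0.512 yaw 4.95
43.275 [ 0.4562 -0.1398  0.0288] [-0.   0.7 -3.7] [ 0.1   0.02 -0.02] 0.512
```

View pics/h5.png

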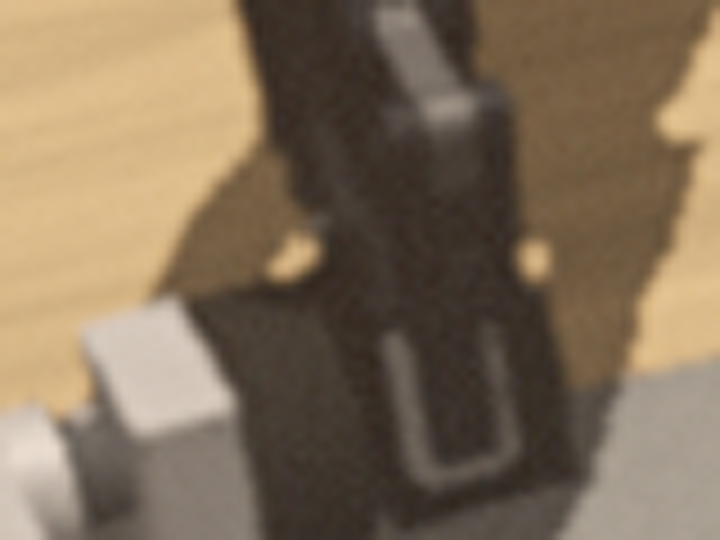

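Nearly touching the wheel. Continuing with fine steps.

Request:
{"name": "drive_tool", "arguments": {
  "deltas": [
    {"slide": [-0.01,0,0],"delta_rot": [0,0,0],"hand": 0},
    {"slide": [-0.01,0,0],"delta_rot": [0,0,0],"hand": 0},
    {"slide": [-0.01,0,0],"delta_rot": [0,0,0],"hand": 0},
    {"slide": [-0.01,0,0],"delta_rot": [0,0,0],"hand": 0},
    {"slide": [0,0,0],"delta_rot": [0,0,0],"hand": 0}
  ]
}}

```text
time_s: 43.95
eef_pos: [0.4564, -0.1418, 0.0288]
eef_rot: [0.0, 0.676, 0.737, -0.0]
wrist_force: [0.6, 0.2, -2.7]
opening: 0.511
```

```bash
python3 ax.py
```

```text
t 43.95 s(out) -13.3 lat -1.5 z 28.8 mm | F out 0.1 lat 0.6 z -2.7 | T [ 0.1  -0.04 -0.04] open 0.511 yaw 4.95
```

Request:
{"name": "drive_tool", "arguments": {
  "deltas": [
    {"slide": [-0.01,0,0],"delta_rot": [0,0,0],"hand": 0},
    {"slide": [-0.01,0,0],"delta_rot": [0,0,0],"hand": 0},
    {"slide": [-0.01,0,0],"delta_rot": [0,0,0],"hand": 0},
    {"slide": [-0.01,0,0],"delta_rot": [0,0,0],"hand": 0},
    {"slide": [0,0,0],"delta_rot": [0,0,0],"hand": 0}
  ]
}}

```text
time_s: 44.58
eef_pos: [0.4564, -0.1428, 0.0288]
eef_rot: [-0.001, 0.676, 0.737, 0.0]
wrist_force: [0.4, 7.0, -0.0]
opening: 0.509
```

```bash
python3 ax.py
```

```text
t 44.58 s(out) -14.2 lat -1.5 z 28.8 mm | F out 7.0 lat 1.0 z -0.0 | T [ 0.97 -0.07 -0.14] open 0.509 yaw 4.93
```

Contact at 7 N. Pressing to about 11–12 N and holding.

Request:
{"name": "drive_tool", "arguments": {
  "deltas": [
    {"slide": [-0.01,0,0],"delta_rot": [0,0,0],"hand": 0},
    {"slide": [-0.01,0,0],"delta_rot": [0,0,0],"hand": 0},
    {"slide": [0,0,0],"delta_rot": [0,0,0],"hand": 0},
    {"slide": [0,0,0],"delta_rot": [0,0,0],"hand": 0},
    {"slide": [0,0,0],"delta_rot": [0,0,0],"hand": 0}
  ]
}}

```text
time_s: 45.2
eef_pos: [0.4563, -0.1428, 0.0288]
eef_rot: [-0.001, 0.676, 0.737, 0.001]
wrist_force: [0.2, 10.2, 2.7]
opening: 0.511
```

```bash
python3 ax.py
```

```text
t 45.20 s(out) -14.2 lat -1.6 z 28.8 mm | F out 10.1 lat 1.1 z 2.7 | T [ 1.48 -0.07 -0.2 ] open 0.511 yaw 4.93
```

Request:
{"name": "drive_tool", "arguments": {
  "deltas": [
    {"slide": [-0.008,0,0],"delta_rot": [0,0,0],"hand": 0},
    {"slide": [-0.006,0,0],"delta_rot": [0,0,0],"hand": 0},
    {"slide": [0,0,0],"delta_rot": [0,0,0],"hand": 0},
    {"slide": [0,0,0],"delta_rot": [0,0,0],"hand": 0},
    {"slide": [0,0,0],"delta_rot": [0,0,0],"hand": 0}
  ]
}}

```text
time_s: 45.82
eef_pos: [0.4563, -0.1428, 0.0288]
eef_rot: [-0.002, 0.676, 0.737, 0.001]
wrist_force: [0.7, 13.8, 3.6]
opening: 0.513
```

```bash
python3 ax.py
```

```text
t 45.83 s(out) -14.2 lat -1.6 z 28.8 mm | F out 13.7 lat 1.9 z 3.6 | T [ 1.92 -0.08 -0.23] open 0.513 yaw 4.92
```

Firm at 13.7 N with no motion. Easing off part of the load, opening, lifting.

Request:
{"name": "drive_tool", "arguments": {
  "deltas": [
    {"slide": [0.025,0,0],"delta_rot": [0,0,0],"hand": 0},
    {"slide": [0.01,0,0],"delta_rot": [0,0,0],"hand": 0},
    {"slide": [0,0,0],"delta_rot": [0,0,0],"hand": 0.9},
    {"slide": [0,0,0],"delta_rot": [0,0,0],"hand": 0.9},
    {"slide": [0,0,0],"delta_rot": [0,0,0],"hand": 0.9}
  ]
}}

```text
time_s: 46.45
eef_pos: [0.4568, -0.1441, 0.0291]
eef_rot: [0.001, 0.676, 0.737, -0.0]
wrist_force: [0.1, 0.3, 0.2]
opening: 0.903
```

Request:
{"name": "drive_tool", "arguments": {
  "deltas": [
    {"slide": [0,0,-0.1],"delta_rot": [0,0,0],"hand": 0.9},
    {"slide": [0,0,-0.3],"delta_rot": [0,0,0],"hand": 0.9},
    {"slide": [0,0,-0.6],"delta_rot": [0,0,0],"hand": 1},
    {"slide": [0,0,-0.8],"delta_rot": [0,0,0],"hand": 1},
    {"slide": [0.2,0,-0.8],"delta_rot": [0,0,0],"hand": 1}
  ]
}}

```text
time_s: 47.08
eef_pos: [0.4557, -0.134, 0.1612]
eef_rot: [0.001, 0.676, 0.737, 0.0]
wrist_force: [-0.1, 0.6, 0.5]
opening: 0.997
```

Request:
{"name": "drive_tool", "arguments": {
  "deltas": [
    {"slide": [0.7,0,-0.2],"delta_rot": [0,0,0],"hand": 1},
    {"slide": [0.9,0,0],"delta_rot": [0,0,0],"hand": 1},
    {"slide": [0.9,0,0],"delta_rot": [0,0,0],"hand": 1},
    {"slide": [0.9,0,0],"delta_rot": [0,0,0],"hand": 1},
    {"slide": [0.7,0,0],"delta_rot": [0,0,0],"hand": 1}
  ]
}}

```text
time_s: 47.7
eef_pos: [0.4378, 0.0722, 0.1701]
eef_rot: [0.001, 0.676, 0.737, 0.001]
wrist_force: [1.7, -0.5, -0.9]
opening: 0.999
```

```bash
python3 ax.py;python3 look.py scene k1 130 190 110 80 7 top k2 380 270 90 70 8
```

```text
t 47.70 s(out) 201.6 lat -1.3 z 170.1 mm | F out -0.7 lat 1.7 z -0.9 | T [ 0.05 -0.09  0.04] open 0.999 yaw 5.00
47.7 [0.4378 0.0722 0.1701] [ 1.7 -0.5 -0.9] [ 0.05 -0.09  0.04] 0.999
```

View pics/k1.png

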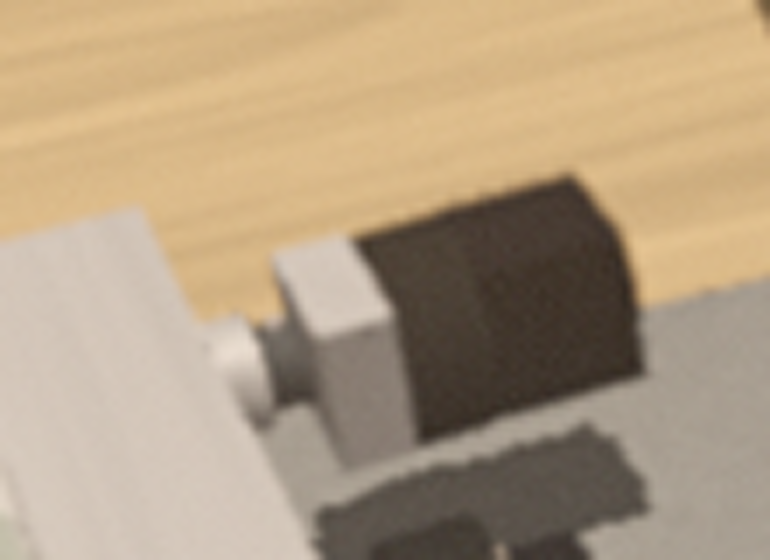

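View pics/k2.png

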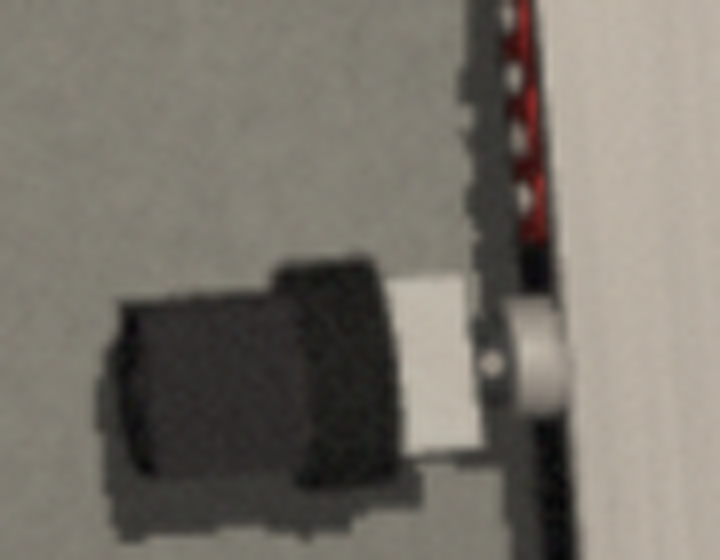

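View pics/full_k2.png

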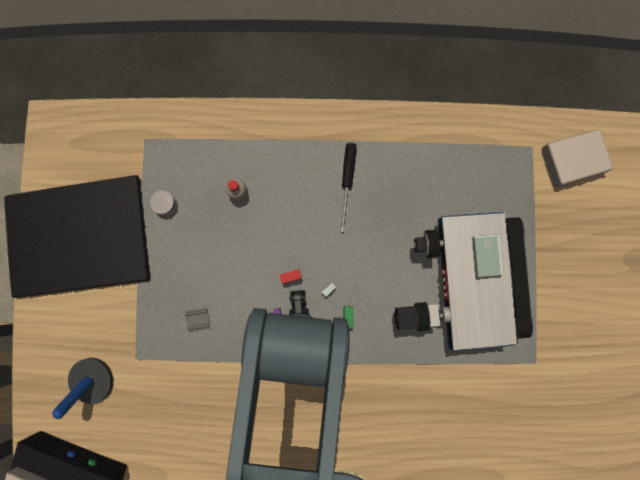

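Both views show collar, spacer, wheel and cap in one stack with no gaps, the boss outward, and the arm clear. Handing in.

Request:
{"name": "drive_tool", "arguments": {
  "deltas": [
    {"slide": [0,0,0],"delta_rot": [0,0,0],"hand": 1},
    {"slide": [0,0,0],"delta_rot": [0,0,0],"hand": 1},
    {"slide": [0,0,0],"delta_rot": [0,0,0],"hand": 1},
    {"slide": [0,0,0],"delta_rot": [0,0,0],"hand": 1},
    {"slide": [0,0,0],"delta_rot": [0,0,0],"hand": 1}
  ]
}}

```text
time_s: 48.42
eef_pos: [0.4379, 0.0703, 0.1687]
eef_rot: [-0.0, 0.676, 0.737, -0.0]
wrist_force: [0.3, 0.1, -0.3]
opening: 1.001
```

```bash
python3 -c "
from bench import ctrl
print(ctrl.hand_in())"
```

```text
the job is handed in; nothing more can be done
None
```

The spacer, wheel and cap are on the axle in that order, and I handed the job in at 48.4 s. I pressed each one home before letting go:

| Part | Last push reading (N) |
|---|---|
| Spacer | 10.8 |
| Wheel | 11.2 |
| Cap (open end first) | 13.7 |

The final pictures from both cameras show the collar, spacer, wheel and cap touching with no gaps, and the cap's boss facing out. The arm was clear, and the other things on the bench looked untouched in the top view, apart from the purple block, which the arm partly hid.

**What went wrong or disagreed:**
- **First grasp missed:** the fingertips end about 32 mm short of the reported TCP. The gripper shut on top of the spacer, and the wrist read about 40 N up and 44 N in total. That is over the 20 N you asked for, and around the 40 N limit if it counts as the gripper's body pressing. The spacer did not visibly move, and I corrected the height from the pictures.
- **Cap off line:** it was about 1.5 mm to one side when it went on, with up to about 5 N of side load, so I followed the force to centre it.
- **Cap contact point:** it reached the wheel about 3 mm further in than I calculated. I put that down to where the cap sat in the grip. It had stopped moving firmly, and the pictures show it flush.

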